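Return the calibration weights to their storage block

TASK

The balance check is finished: put the four steel calibration weights back in the wooden storage block in order of size, each standing upright and fully down in the bore made for it, the 500 g in the largest bore through to the 50 g in the smallest. Set each one down rather than dropping it, do not tip any over, and leave the two sample vials standing where they are.

Things in the scene. Friction and masses are not known exactly. Their poses are not given: they have to be found in the camera images.
- weight_500: The biggest of four plain stainless steel calibration weights (500 g), standing on the bench: a round cylinder of 44 mm diameter up to 41 mm above its foot, then a narrow neck and a round knob of 30.8 mm diameter; 55 mm high in all, foot chamfered 2 mm. Origin at the centre of its foot, z up its axis. Can be gripped across its diameter from any side.
- weight_200: The second biggest of four plain stainless steel calibration weights (200 g), standing on the bench: a round cylinder of 34 mm diameter up to 30 mm above its foot, then a narrow neck and a round knob of 23.8 mm diameter; 41 mm high in all, foot chamfered 2 mm. Origin at the centre of its foot, z up its axis. Can be gripped across its diameter from any side.
- weight_100: The second smallest of four plain stainless steel calibration weights (100 g), standing on the bench: a round cylinder of 26 mm diameter up to 25 mm above its foot, then a narrow neck and a round knob of 18.2 mm diameter; 34 mm high in all, foot chamfered 2 mm. Origin at the centre of its foot, z up its axis. Can be gripped across its diameter from any side.
- weight_50: The smallest of four plain stainless steel calibration weights (50 g), standing on the bench: a round cylinder of 19 mm diameter up to 22.5 mm above its foot, then a narrow neck and a round knob of 13.3 mm diameter; 30 mm high in all, foot chamfered 2 mm. Origin at the centre of its foot, z up its axis. Can be gripped across its diameter from any side.
- seat_500: Grey felt pad in the bore for the 500 g weight in the pale wooden storage block, at one end of the row. Bore 50 mm across, 8 mm deep, its mouth countersunk 3 mm. Origin at the centre of the bore's floor (where the seated weight's foot lies), 16 mm above the bench; z up, y along the row towards the 500 g end. Block fixed, 70 x 206 mm, its top 24 mm above the bench.
- seat_200: Grey felt pad in the bore for the 200 g weight in the pale wooden storage block, next to the 500 g bore, 57 mm from it. Bore 40 mm across, 8 mm deep, its mouth countersunk 3 mm. Origin at the centre of the bore's floor (where the seated weight's foot lies), 16 mm above the bench; z up, y along the row towards the 500 g end. The block may lie in any direction.
- seat_100: Grey felt pad in the bore for the 100 g weight in the pale wooden storage block, third in the row, 50 mm from the 200 g bore. Bore 32 mm across, 8 mm deep, its mouth countersunk 3 mm. Origin at the centre of the bore's floor (where the seated weight's foot lies), 16 mm above the bench; z up, y along the row towards the 500 g end. 
- seat_50: Grey felt pad in the bore for the 50 g weight in the pale wooden storage block, at the other end of the row, 44 mm from the 100 g bore. Bore 25 mm across, 8 mm deep, its mouth countersunk 3 mm. Origin at the centre of the bore's floor (where the seated weight's foot lies), 16 mm above the bench; z up, y along the row towards the 500 g end. Plinth under the block 80 x 216 x 10 mm.
- vial_a: Small clear sample vial with a white screw cap and a yellow label, 27 mm diameter, 52 mm high, standing among the weights. Origin at the centre of its foot, z up. To be left where it stands, close to the front of the beige bench thermostat: a fixed cabinet 200 to 300 mm tall, its nearest corner 0.53 m from the robot axis and 25 degrees to its right, between the two groups of weights.
- vial_b: Small clear sample vial with a white screw cap and a green label, 27 mm diameter, 52 mm high, standing among the weights. Origin at the centre of its foot, z up. To be left where it stands, close to the front of the beige bench thermostat: a fixed cabinet 200 to 300 mm tall, its nearest corner 0.53 m from the robot axis and 25 degrees to its right, between the two groups of weights.

How it is judged:
At the end, for the whole second after the job is handed in: Each of the four weights stands in its own bore: its foot within 8 mm of the seat's centre horizontally and within 3 mm of the bore's floor in height, upright within 0.12 rad, at rest and released; both vials still stand upright (0.15 rad) within 15 mm of where they were (horizontal distance between weight_500 and seat_500 below 0.008 m and z of weight_500 in the frame of seat_500 between -0.003 and 0.003 m and angle between each of weight_500, weight_200, weight_100, weight_50's own z axis and vertical below 0.12 rad and linear speed of each of weight_500, weight_200, weight_100, weight_50 below 0.02 m/s and horizontal distance between weight_200 and seat_200 below 0.008 m and z of weight_200 in the frame of seat_200 between -0.003 and 0.003 m and horizontal distance between weight_100 and seat_100 below 0.008 m and z of weight_100 in the frame of seat_100 between -0.003 and 0.003 m and horizontal distance between weight_50 and seat_50 below 0.008 m and z of weight_50 in the frame of seat_50 between -0.003 and 0.003 m and distance of each of vial_a, vial_b from where it was at the start of the episode below 0.015 m and angle between each of vial_a, vial_b's own z axis and vertical below 0.15 rad); the robot touches nothing.
It fails at once if a weight is tipped over (angle between any of weight_500, weight_200, weight_100, weight_50's own z axis and vertical above 0.7 rad).
It fails at once if a weight is dropped (falls freely faster than 0.7 m/s, about 25 mm) ((contact force between the fingers and weight_500 below 0.01 N and linear speed of weight_500 above 0.7 m/s) or (contact force between the fingers and weight_200 below 0.01 N and linear speed of weight_200 above 0.7 m/s) or (contact force between the fingers and weight_100 below 0.01 N and linear speed of weight_100 above 0.7 m/s) or (contact force between the fingers and weight_50 below 0.01 N and linear speed of weight_50 above 0.7 m/s)).
It fails at once if a sample vial is knocked over or shoved aside (angle between any of vial_a, vial_b's own z axis and vertical above 0.5 rad or distance of any of vial_a, vial_b from where it was at the start of the episode above 0.04 m).
It also fails if it takes over 141 s, if anything falls off the work surface, if the arm or the gripper's body presses on something with over 40 N, if the wrist force passes 120 N, or if a joint passes its speed limit or range.

ROBOT

A 6-joint arm with a two-finger parallel gripper is mounted at the origin on a cart in front of the work surface, level with it; the furniture and walls round the work are solid. World frame = base frame: x ahead of the robot, y to its left, z up, the work surface at z = 0. Lengths are in m, angles in rad, forces in N, time in s.
With the tool pointing down it reaches from about 0.25 to 0.725 m from the base axis. Payload 4 kg.
Tool frame: the origin (TCP) lies on the centre line of the jaws, within the pads' length; the fingertips stand 25 mm ahead of it and the grasp point (between the pads) lies 6 mm ahead of it; z points along the fingers, x is the direction in which the jaws open and shut, and the axes are right-handed (so a half turn about z gives the same grasp; the last joint's range is limited). The gripper opens to 85 mm and grips with 20 to 120 N. Pads are 22 mm wide; open, the fingers measure 114 mm over their backs; the gripper's body (76 mm by 85 mm) begins 54 mm behind the grasp point. The pads swing forward as they close: fully open they stand 13 mm farther back than shut.
Start: joints at [1.211, 0.241, 0.005, 1.335, 0, 1.571], TCP at [0.176, 0.468, 0.256] pointing down, gripper open.
Joint ranges: [-2.72, 2.72], [-1.05, 1.87], [-1.09, 1.28], [-1.99, 2.15], [-1.42, 1.44], [-3.14, 3.14]. Speed limits (rad/s): [2.79, 2.79, 3.14, 3.14, 3.14, 3.14].

INTERFACE

Orientations are given as a unit quaternion [x, y, z, w].
In Python, from workcell import bot, imaging, order gives the robot as it stands.
- The arm moves only by the tool carry_out, never from a script. Its argument "moves" is a list of rows, each a list of 5 numbers: the shift along the tool's x, y, z scaled (see below), then the turn about the tool's z scaled (see below), then the opening, from -1 (shut) to 1 (fully open). In form: [[tx, ty, tz, roll, hand], ...]. A call has 1 to 20 rows; each row is the pose to reach, as a shift and turn from the pose commanded when the call began, along the tool's axes at that moment; what a row does not reach only later rows make up. The controller multiplies each number of a shift by 0.1 m and each number of a turn by 90 degrees. A row lasts 1/10 s, in which the tool goes at most 50 mm and 8.59 degrees, less where a joint would pass 70% of its speed; a pose out of reach is approached as far as the arm can. A call with a number of a shift or a turn outside -1 to 1 is refused whole. A call with a gripper value outside its range is refused whole. The fingers move at their own pace and stop on an object; the grip force is fixed at half the most. Time passes only in rows, so rows that repeat a pose let the fingers close. It gives the time, the measured TCP pose, the force and the opening at its end, in the units of the state.
- bot.get_obs(): the state, without advancing time (a new reading comes with each control period).
- imaging.camera(name): name is "scene" or "top" or "wrist"; returns the picture (480x640x3 uint8, red, green, blue); there is no depth.
- imaging.camera_model(name): a dict with "fovy" (degrees; the focal length in pixels is half the picture's height over the tangent of half this angle, whatever the lens; pixels are square), "cx", "cy" (the principal point, pixels), "dist" ([k1, k2, p1, p2, k3] as OpenCV has them; the pictures are not rectified), "eye" and "rotation" of the camera in the world. Camera axes: x right, y up, looking along -z (the intrinsics and any distortion apply to the point x, -y, -z); pixel columns grow to the right and rows downward; lengths in m; the calibration is good to about 2 mm. A picture is of the moment at which its call begins: read the wrist's pose just before it. camera_model takes no time and is no camera call; for the wrist camera it gives the pose at the moment of the call.
- order.job_done(): hands the job in, once; it reports no verdict.
The state is a dict: "clock": time; "joint_pos": joint angles; "joint_vel": joint speeds; "tau": joint torques, N m; "eef_pos": TCP position; "tool_rot": TCP orientation; "ft_force": force on the tool from outside, world axes, zero at the start; "ft_torque": the same for the moment, N m; "grip_width": finger opening in m.
Only numpy, scipy, OpenCV 4.12 (cv2) and the standard library are available. Lean on these libraries where they do the work, as an engineer would, in place of code of your own. Each camera call takes 0.05 s, during which the arm holds its last target.

## Working session

There is one attempt and no reset: what is moved stays moved. The work goes in short steps, Python scripts to look and compute and a tool call to move; the robot and the scene stay as the last step left them, time stands still between calls to the robot, and variables do not carry over. Pictures are saved under pics/ and viewed, and the job is handed in when it is done.

Besides the shell and the picture viewer there is one more tool, called after "Emit:" as name(argument=value, ...) on one line, values as JSON. carry_out: Moves the arm, as the interface text tells. Its arguments: {"type":"object","properties":{"moves":{"type":"array","items":{"type":"array","items":{"type":"number","minimum":-1,"maximum":1}}}},"required":["moves"]}

```bash
mkdir -p pics; ls; cat > h.py <<'E'
import numpy as np, cv2
from workcell import bot, imaging, order
def snap(n,f):
    m=imaging.camera_model(n); im=imaging.camera(n)
    cv2.imwrite(f'pics/{f}.png',im[:,:,::-1]); np.save(f'pics/{f}.npy',im)
    import pickle; pickle.dump(m,open(f'pics/{f}.pkl','wb')); return im,m
def load(f):
    import pickle; return np.load(f'pics/{f}.npy'),pickle.load(open(f'pics/{f}.pkl','rb'))
def K(m):
    f=240/np.tan(np.radians(m['fovy'])/2); return np.array([[f,0,m['cx']],[0,f,m['cy']],[0,0,1.]])
def ray(m,uv):
    p=cv2.undistortPoints(np.array(uv,float).reshape(-1,1,2),K(m),np.array(m['dist'],float)).reshape(-1,2)
    d=np.c_[p[:,0],-p[:,1],-np.ones(len(p))]@np.array(m['rotation']).reshape(3,3).T
    return np.array(m['eye']),d
def onz(m,uv,z):
    e,d=ray(m,uv); return e+d*((z-e[2])/d[:,2])[:,None]
def proj(m,P):
    R=np.array(m['rotation']).reshape(3,3); q=(np.atleast_2d(P)-np.array(m['eye']))@R
    q=q*[1,-1,-1]
    return cv2.projectPoints(q.reshape(-1,1,3),np.zeros(3),np.zeros(3),K(m),np.array(m['dist'],float))[0].reshape(-1,2)
E
python3 - <<'E'
from h import *
for n in ['scene','top','wrist']:
    im,m=snap(n,n+'0'); print(n,m)
print(bot.get_obs())
E
```

```text
pics
scene {'fovy': 49.81092351129578, 'cx': 320.5697131783197, 'cy': 234.02183771068906, 'dist': array([-0.14840914,  0.        ,  0.        ,  0.        ,  0.        ]), 'eye': array([-0.34652118, -0.86152386,  0.59422601]), 'rotation': array([ 0.49713809, -0.21803472, -0.31605235,  0.77809093])}
top {'fovy': 47.69777959076319, 'cx': 319.10097553001697, 'cy': 225.54013573434935, 'dist': array([-0.0695029,  0.       ,  0.       ,  0.       ,  0.       ]), 'eye': array([ 0.23207368, -0.01024458,  1.56049525]), 'rotation': array([ 0.05535344, -0.07271211, -0.69559325,  0.71260015])}
wrist {'fovy': 59.43658264775758, 'cx': 316.67098369936815, 'cy': 239.4252726121285, 'dist': array([0.03075297, 0.        , 0.        , 0.        , 0.        ]), 'eye': array([0.09751809, 0.49619026, 0.37330491]), 'rotation': array([-0.13628703, -0.09265532,  0.56151734,  0.81088785])}
{'clock': 0.15, 'joint_pos': array([1.21101132e+00, 2.41256049e-01, 4.04270335e-03, 1.33518768e+00,
       4.31417158e-06, 1.57078198e+00]), 'joint_vel': array([ 9.04942739e-05, -2.11431812e-03,  2.31276506e-03,  4.71323525e-05,
        9.94246100e-04, -5.68478994e-04]), 'tau': array([ 3.41430223e-04, -3.72634006e+01,  2.52638733e+01,  1.23392756e-02,
        5.58072475e-05, -2.77309077e-06]), 'eef_pos': array([0.17588403, 0.46758432, 0.25561281]), 'tool_rot': array([ 8.22210043e-01,  5.69183627e-01, -6.60932636e-04,  4.54900108e-04]), 'ft_force': array([0.5363806 , 1.02285896, 0.12888928]), 'ft_torque': array([0.00934947, 0.06769612, 0.00139947]), 'grip_width': 0.08506402247823219}
```

Rotation is a quaternion; fix the helper and view.

```bash
sed -i "s/np.array(m\['rotation'\]).reshape(3,3)/Rm(m)/" h.py; cat >> h.py <<'E'
from scipy.spatial.transform import Rotation
def Rm(m): return Rotation.from_quat(m['rotation']).as_matrix()
E
```

```text
(no output)
```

View pics/top0.png

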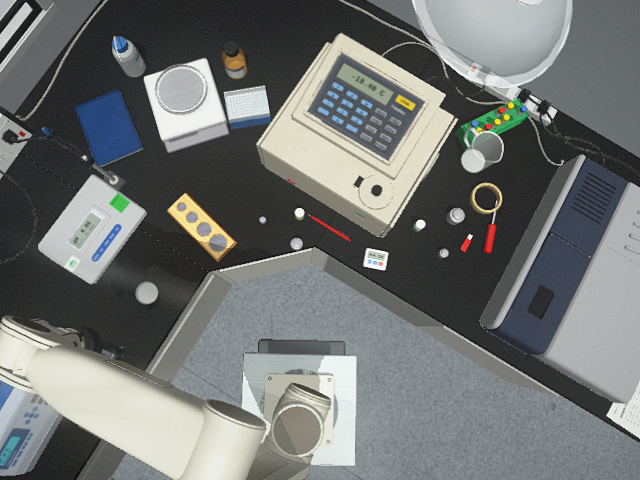

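View pics/scene0.png

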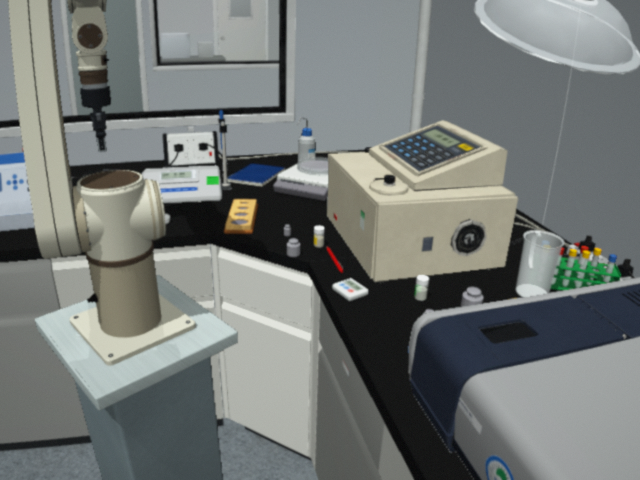

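View pics/wrist0.png

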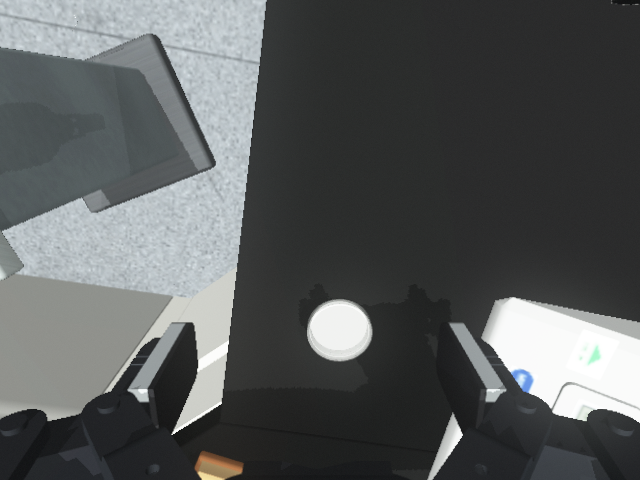

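The top view shows the block around (202,227). Metal weights are at about (263,220), (296,243), (456,215) and (443,253), and the vials at (300,213) and (419,225). A white disc, a distractor, is at (147,293). Next I'll zoom in and measure.

```bash
python3 - <<'E'
from h import *
im,m=load('top0')
a=cv2.resize(im[180:275,160:320],None,fx=5,fy=5,interpolation=cv2.INTER_CUBIC)
cv2.imwrite('pics/za.png',a[:,:,::-1])
b=cv2.resize(im[190:275,390:510],None,fx=6,fy=6,interpolation=cv2.INTER_CUBIC)
cv2.imwrite('pics/zb.png',b[:,:,::-1])
for n,uv,z in [('w263',(263,220),.03),('w297',(297,243),.04),('w456',(456,215),.05),('w443',(443,253),.03),('va',(300,213),.05),('vb',(419,225),.05),('b500',(219,243),.02),('b50',(183,206),.02)]:
    p=onz(m,[uv],z)[0]; print(n,p.round(3),np.hypot(*p[:2]).round(3))
E
```

```text
w263 [0.525 0.116 0.03 ] 0.538
w297 [0.46  0.017 0.04 ] 0.46
w456 [ 0.551 -0.437  0.05 ] 0.703
w443 [ 0.443 -0.402  0.03 ] 0.598
va [0.544 0.011 0.05 ] 0.544
vb [ 0.519 -0.329  0.05 ] 0.614
b500 [0.457 0.24  0.02 ] 0.516
b50 [0.562 0.351 0.02 ] 0.662
```

View pics/za.png

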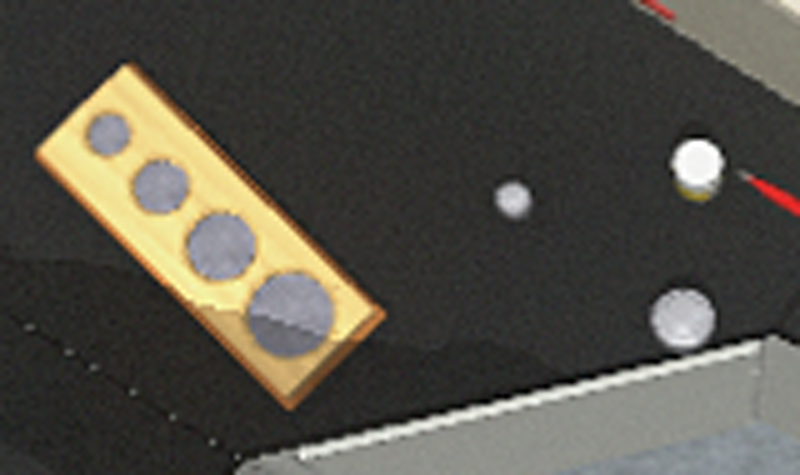

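View pics/zb.png

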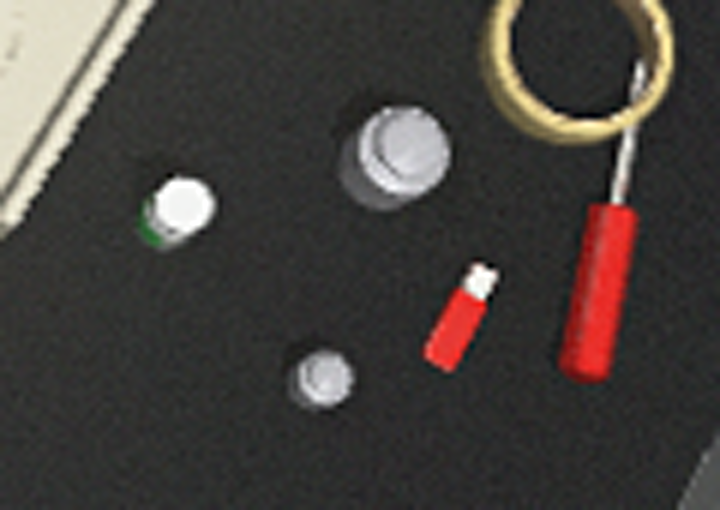

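Left group: 50 g (263,220) and 200 g (296,243), with yellow vial_a between them. Right group: 500 g (456,215) and 100 g (443,253), with green vial_b. The smallest bore is at the upper left and the largest at the lower right. Next, the wrist camera extrinsics, so I can plan survey poses.

```bash
cat >> h.py <<'E'
import pickle
def tool(o): return np.array(o['eef_pos']),Rotation.from_quat(o['tool_rot']).as_matrix()
def wristat(pos,yaw,z0=None):
    "predicted wrist camera model for TCP pos, tool-x world yaw"
    pe,Re=pickle.load(open('pics/ext.pkl','rb')); im,m=load('wrist0')
    c,s=np.cos(yaw),np.sin(yaw)
    R=np.array([[c,s,0],[s,-c,0],[0,0,-1.]])
    m=dict(m); m['eye']=np.array(pos)+R@pe; m['rotation']=Rotation.from_matrix(R@Re).as_quat(); return m
def tomove(d,yaw=None):
    o=bot.get_obs(); p,R=tool(o); return (R.T@np.array(d))/0.1
E
python3 - <<'E'
from h import *
o=bot.get_obs(); p,R=tool(o); im,m=load('wrist0')
pe=R.T@(m['eye']-p); Re=R.T@Rm(m); pickle.dump((pe,Re),open('pics/ext.pkl','wb'))
print(pe.round(4)); print(Re.round(3)); print(R.round(3))
for zt in (.012,.025):
  P=np.array([[s*x,y,zt] for s in(1,-1) for y in(-.011,.011) for x in (.0425,)])
  print(zt,proj(m,p+P@R.T).round(0).tolist())
yaw=np.radians(136.6)
bl=np.array([[.457,.24,.024],[.562,.351,.024],[.51,.295,.024],[.525,.116,.03],[.46,.017,.04]])
for pos in ([.45,.2,.256],[.5,.25,.256],[.45,.15,.256],[.45,.15,.3]):
    print(pos,proj(wristat(pos,yaw),bl).round(0).tolist())
E
```

```text
[-0.001  -0.0834 -0.1177]
[[ 1.    -0.     0.001]
 [ 0.    -0.946 -0.325]
 [ 0.001  0.325 -0.946]]
[[ 0.352  0.936 -0.001]
 [ 0.936 -0.352 -0.002]
 [-0.002 -0.    -1.   ]]
0.012 [[443.0, 315.0], [437.0, 369.0], [197.0, 315.0], [203.0, 369.0]]
0.025 [[433.0, 298.0], [428.0, 349.0], [207.0, 298.0], [211.0, 349.0]]
[0.45, 0.2, 0.256] [[344.0, 236.0], [341.0, 382.0], [341.0, 314.0], [183.0, 189.0], [131.0, 29.0]]
[0.5, 0.25, 0.256] [[348.0, 155.0], [344.0, 319.0], [345.0, 242.0], [175.0, 98.0], [116.0, -94.0]]
[0.45, 0.15, 0.256] [[381.0, 274.0], [374.0, 413.0], [376.0, 347.0], [228.0, 231.0], [185.0, 85.0]]
[0.45, 0.15, 0.3] [[375.0, 257.0], [369.0, 384.0], [371.0, 324.0], [237.0, 217.0], [201.0, 86.0]]
```

Emit:
carry_out(moves=[[-0.5,0.92,0,0,1],[-0.5,0.92,0,0,1],[-0.5,0.92,0,0,1],[-0.5,0.92,0,0,1]])

```text
clock: 0.55
eef_pos: [0.2452, 0.3879, 0.2563]
tool_rot: [0.823, 0.568, -0.0, -0.0]
ft_force: [-0.5, -0.1, -0.5]
grip_width: 0.0855
```

Emit:
carry_out(moves=[[-0.5,0.92,0,0,1],[-0.5,0.92,0,0,1],[-0.5,0.92,0,0,1],[-0.5,0.92,0,0,1]])

```text
clock: 0.95
eef_pos: [0.3133, 0.3098, 0.2562]
tool_rot: [0.823, 0.568, -0.0, -0.0]
ft_force: [0.0, 0.2, 0.8]
grip_width: 0.0853
```

Emit:
carry_out(moves=[[-0.5,0.92,0,0,1],[-0.5,0.92,0,0,1],[-0.5,0.92,0,0,1],[-0.5,0.92,0,0,1]])

```text
clock: 1.35
eef_pos: [0.3816, 0.2312, 0.2561]
tool_rot: [0.822, 0.569, -0.0, -0.0]
ft_force: [-0.2, -0.4, -0.1]
grip_width: 0.0855
```

Emit:
carry_out(moves=[[-0.5,0.92,0,-0.747,1],[-0.5,0.92,0,-0.747,1],[-0.5,0.92,0,-0.747,1],[-0.5,0.92,0,-0.747,1],[-0.5,0.92,0,-0.747,1],[-0.5,0.92,0,-0.747,1],[-0.5,0.92,0,-0.747,1],[-0.5,0.92,0,-0.747,1],[-0.5,0.92,0,-0.747,1],[-0.5,0.92,0,-0.747,1],[-0.5,0.92,0,-0.747,1]])

```text
clock: 2.45
eef_pos: [0.4497, 0.1523, 0.2563]
tool_rot: [0.37, 0.929, 0.0, -0.0]
ft_force: [-0.4, -0.3, 0.4]
grip_width: 0.0853
```

```bash
python3 - <<'E'
from h import *
o=bot.get_obs(); print(o['clock'],o['eef_pos'],tool(o)[1][:,0],abs(o['joint_vel']).max(),o['joint_pos'].round(2))
snap('wrist','w1')
E
```

```text
2.45 [0.44965773 0.15233825 0.25626801] [-7.26642566e-01  6.87015635e-01  3.15176615e-04] 0.011991437084634184 [ 0.33  0.19 -0.06  1.32  0.   -0.49]
```

View pics/w1.png

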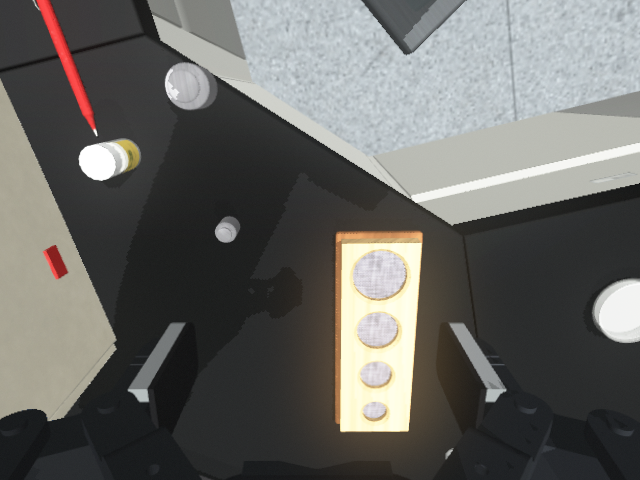

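The wrist view shows the bores at (380,273), (378,329), (376,374) and (375,411), the 50 g at (228,230), the 200 g at (190,87), and vial_a at (105,160). Measuring these.

```bash
python3 - <<'E'
from h import *
im,m=load('w1')
hsv=cv2.cvtColor(im,cv2.COLOR_RGB2HSV)
# felt: low saturation within block
sub=np.zeros(im.shape[:2],np.uint8); sub[235:430,340:420]=1
mask=((hsv[...,1]<70)&(sub>0)).astype(np.uint8)
c,_=cv2.findContours(mask,cv2.RETR_EXTERNAL,cv2.CHAIN_APPROX_NONE)
C=[]
for k in sorted(c,key=lambda k:-cv2.contourArea(k))[:4]:
    (e0,ax,an)=cv2.fitEllipse(k); 
    P=onz(m,k.reshape(-1,2)+0.0,.016); ctr,r=cv2.minEnclosingCircle(P[:,:2].astype(np.float32))
    pc=onz(m,[e0],.016)[0]; print(np.round(e0,1),np.round(ax,1),pc.round(4),'R',round(r,4)); C.append(pc)
C=np.array(C); print(np.linalg.norm(np.diff(C[:,:2],axis=0),axis=1)); d=C[0]-C[3]; print('row yaw',np.degrees(np.arctan2(d[1],d[0])))
# weights zoom
a=cv2.resize(im[190:270,180:280],None,fx=7,fy=7,interpolation=cv2.INTER_CUBIC)
b=cv2.resize(im[50:120,150:230],None,fx=8,fy=8,interpolation=cv2.INTER_CUBIC)
cv2.imwrite('pics/w1a.png',a[:,:,::-1]);cv2.imwrite('pics/w1b.png',b[:,:,::-1])
E
```

```text
[377.8 330.8] [ 81.8 236.8] [0.4978 0.2883 0.016 ] R 0.1097Traceback (most recent call last):
  File "<stdin>", line 10, in <module>
cv2.error: OpenCV(4.12.0) /io/opencv/modules/imgproc/src/shapedescr.cpp:361: error: (-201:Incorrect size of input array) There should be at least 5 points to fit the ellipse in function 'fitEllipseNoDirect'
```

```bash
cat > bores.py <<'E'
from h import *
def bores(f,roi):
    im,m=load(f); x0,y0,x1,y1=roi
    sub=np.zeros(im.shape[:2],np.uint8); sub[y0:y1,x0:x1]=1
    r,g,b=[im[...,i].astype(int) for i in range(3)]
    mask=((r-b<25)&(r<215)&(sub>0)).astype(np.uint8)
    mask=cv2.morphologyEx(mask,cv2.MORPH_OPEN,np.ones((3,3),np.uint8))
    mask=cv2.morphologyEx(mask,cv2.MORPH_CLOSE,np.ones((5,5),np.uint8))
    c,_=cv2.findContours(mask,cv2.RETR_EXTERNAL,cv2.CHAIN_APPROX_NONE)
    C=[]
    for k in sorted(c,key=lambda k:-cv2.contourArea(k))[:4]:
        e0,ax,an=cv2.fitEllipse(k); P=onz(m,k.reshape(-1,2),.016)
        q=onz(m,[e0],.016)[0]; R=np.linalg.norm(P[:,:2]-q[:2],axis=1)
        print(np.round(e0,1),np.round(ax,1),q.round(4),'R',R.mean().round(4),R.std().round(4)); C.append(q)
    C=np.array(C); print(np.linalg.norm(np.diff(C[:,:2],axis=0),axis=1).round(4)); d=C[0]-C[-1]; print('row yaw',np.degrees(np.arctan2(d[1],d[0])))
    return C
E
python3 - <<'E'
from h import *
from bores import bores
bores('w1',(342,244,418,430))
im,m=load('w1'); print(im[330,378],im[300,378],im[250,360])
a=cv2.resize(im[200:260,190:270],None,fx=7,fy=7,interpolation=cv2.INTER_CUBIC)
b=cv2.resize(im[50:120,150:230],None,fx=6,fy=6,interpolation=cv2.INTER_CUBIC)
s=np.zeros((420,560+480,3),np.uint8); s[:,:560]=a; s[:,560:]=b
cv2.imwrite('pics/w1ab.png',cv2.resize(s[:,:,::-1],(780,315)))
E
```

```text
[374.2 261.1] [13.4 19.5] [0.4527 0.2309 0.016 ] R 0.0074 0.0016
[374.2 289.4] [11.  20.8] [0.4713 0.2525 0.016 ] R 0.0073 0.0022
[373.9 318.5] [ 6.9 13.3] [0.4917 0.2755 0.016 ] R 0.0045 0.0011
[413.8 425.9] [7.4 9.8] [0.5447 0.4002 0.016 ] R 0.0044 0.0015
[0.0285 0.0307 0.1355]
row yaw -118.53163793614463
[220 215 219] [211 180 128] [255 254 228]
```

View pics/w1ab.png

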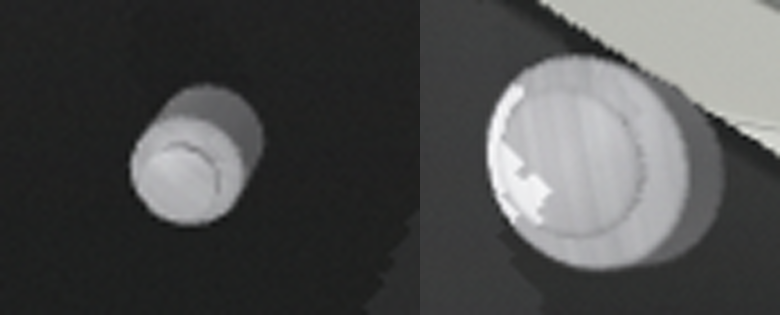

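```bash
sed -i "s/mask=((r-b<25)&(r<215)&(sub>0)).*/im2=cv2.medianBlur(im,5).astype(int); mask=((im2[...,0]-im2[...,2]<14)\&(sub>0)).astype(np.uint8)/" bores.py
cat >> h.py <<'E'
def disc(f,uv,half,thr,z):
    im,m=load(f); g=cv2.cvtColor(im,cv2.COLOR_RGB2GRAY); g=cv2.GaussianBlur(g,(3,3),0)
    u,v=uv; x0=max(u-half,0); y0=max(v-half,0); s=(g[y0:v+half,x0:u+half]>thr).astype(np.uint8)
    c,_=cv2.findContours(s,cv2.RETR_EXTERNAL,cv2.CHAIN_APPROX_NONE); 
    k=min([k for k in c if cv2.contourArea(k)>20],key=lambda k:abs(cv2.pointPolygonTest(k,(float(u-x0),float(v-y0)),True)) if cv2.pointPolygonTest(k,(float(u-x0),float(v-y0)),True)<0 else 0)
    k=cv2.convexHull(k).reshape(-1,2)+[x0,y0]
    e0,ax,an=cv2.fitEllipse(k.astype(np.float32)); P=onz(m,k,z)[:,:2]
    A=np.c_[2*P,np.ones(len(P))]; sol=np.linalg.lstsq(A,(P**2).sum(1),rcond=None)[0]
    r=np.sqrt(sol[2]+sol[:2]@sol[:2]); q=onz(m,[e0],z)[0]
    print('ell',np.round(e0,1),np.round(ax,1),q.round(4),'circ',sol[:2].round(4),'r',r.round(4)); return sol[:2]
E
python3 - <<'E'
from h import *
from bores import bores
bores('w1',(342,244,418,430))
im,m=load('w1'); g=im.mean(2).astype(int)
print(g[238,208:250]); print(g[214:245,228]); print(g[88,160:225])
for t in(110,125,140): disc('w1',(225,235),28,t,.0225)
for t in(125,140,150): disc('w1',(188,86),36,t,.030)
E
```

```text
[378.9 274.2] [45.2 51.3] [0.458  0.2438 0.016 ] R 0.0232 0.0005
[376.8 329. ] [31.1 37.8] [0.4972 0.2861 0.016 ] R 0.0176 0.0006
[375.2 373.5] [20.6 28.4] [0.5317 0.3235 0.016 ] R 0.0131 0.0009
[374.1 409.6] [14.5 19.9] [0.5615 0.3561 0.016 ] R 0.0096 0.0006
[0.0577 0.0509 0.0442]
row yaw -132.63535409132544
[ 29  30  31  31  33  31  33  30  32  91 173 174 170 172 174 175 175 174
 174 176 178 177 165 165 165 159 116  41  30  33  29  30  32  32  31  32
  31  33  32  32  32  32]
[ 30  36  71 105 103 100 101  99 104 154 162 168 171 176 153 142 175 182
 176 172 177 178 177 178 178 174 167 151  82  31  31]
[ 60  60  61  61  63 133 237 228 225 237 239 207 189 185 200 207 197 189
 190 189 189 190 194 194 190 186 183 182 189 188 187 189 189 183 181 182
 179 172 163 161 172 183 182 181 180 174 173 173 164 131  94  93  92  93
  93  92  86  73  53  54  51  54  55  54  53]
ell [225.3 231.6] [20.4 21.6] [0.5283 0.1175 0.0225] circ [0.5283 0.1175] r 0.0094
ell [225.1 231.8] [19.5 20.7] [0.5285 0.1175 0.0225] circ [0.5285 0.1176] r 0.009
ell [225.1 231.8] [18.7 20. ] [0.5285 0.1176 0.0225] circ [0.5286 0.1176] r 0.0087
ell [186.7  85.6] [43.2 48.5] [0.46   0.0175 0.03  ] circ [0.4602 0.0178] r 0.0169
ell [186.6  85.7] [42.4 47.7] [0.4601 0.0175 0.03  ] circ [0.4603 0.0177] r 0.0165
ell [186.5  85.6] [42.  47.2] [0.4602 0.0174 0.03  ] circ [0.4603 0.0176] r 0.0164
```

Emit:
carry_out(moves=[[-0.81,0.289,0.9,0,1],[-0.81,0.289,0.9,0,1],[-0.81,0.289,0.9,0,1],[-0.81,0.289,0.9,0,1],[-0.81,0.289,0.9,0,1]])

```text
clock: 3.0
eef_pos: [0.5284, 0.1165, 0.166]
tool_rot: [0.37, 0.929, -0.0, -0.001]
ft_force: [-0.3, -0.7, 0.4]
grip_width: 0.0855
```

Emit:
carry_out(moves=[[0,0,0.5,0,1],[0,0,0.5,0,1],[0,0,0.5,0,1],[0,0,0.5,0,1]])

```text
clock: 3.4
eef_pos: [0.53, 0.1173, 0.119]
tool_rot: [0.369, 0.929, 0.001, 0.002]
ft_force: [0.2, -0.8, 0.8]
grip_width: 0.0854
```

```bash
python3 - <<'E'
from h import *
from bores import bores
o=bot.get_obs(); print(o['clock'],o['eef_pos'],abs(o['joint_vel']).max())
im,m=snap('wrist','w2')
print(proj(m,[[.5284,.1176,.0225],[.5284,.1176,0.03]]))
try: bores('top0',(172,197,232,256))
except Exception as e: print(e)
E
```

```text
3.4 [0.53000445 0.11730825 0.11904305] 0.010260400707704627
[[321.01965024 256.47836181]
 [321.11277211 261.65471123]]
[218.1 209.6] [28.  46.6] [0.5549 0.2488 0.016 ] R 0.0503 0.0142
[184.7 242.8] [27.3 45.8] [0.4552 0.3393 0.016 ] R 0.0485 0.0142
[217.4 242.4] [15.  15.8] [0.4588 0.2455 0.016 ] R 0.0219 0.0018
[203.8 228.9] [11.9 13.1] [0.4971 0.2871 0.016 ] R 0.018 0.0014
[0.1347 0.0938 0.0565]
row yaw -33.48832850577739
```

View pics/w2.png

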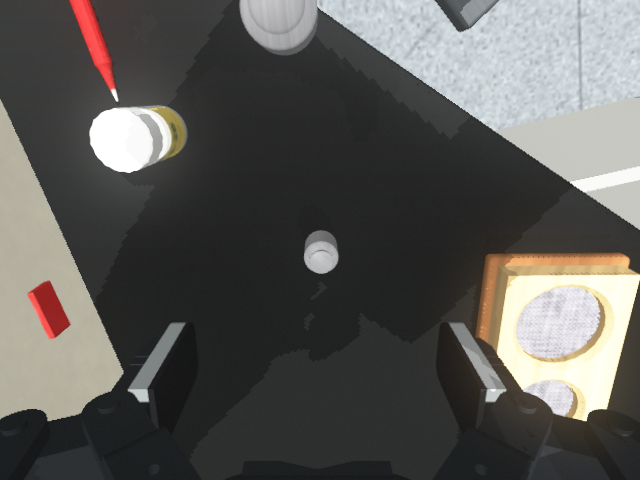

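```bash
python3 - <<'E'
from h import *
from bores import bores
for t in(110,125): disc('w2',(321,258),24,t,.0225)
disc('w2',(321,258),24,80,.0225)
try: bores('w2',(512,278,610,372))
except Exception as e: print(e)
print(wristat([.53,.1173,.119],np.radians(136.6))['eye'])
E
```

```text
ell [320.  253.4] [33.9 40.2] [0.5276 0.1159 0.0225] circ [0.5278 0.1161] r 0.0105
ell [320.6 256.4] [32.5 33.7] [0.5285 0.1174 0.0225] circ [0.5286 0.1175] r 0.0093
ell [320.6 252.4] [35.6 43.5] [0.5269 0.1157 0.0225] circ [0.5273 0.1159] r 0.011
[557.8 321.8] [64.6 86.7] [0.457  0.2448 0.016 ] R 0.0231 0.0008
[601.8 359.7] [ 5.4 30.1] [0.4524 0.2844 0.016 ] R 0.0052 0.0025
[594.5 282.2] [ 9.4 10.3] [0.428  0.2369 0.016 ] R 0.0028 0.0004
[573.3 369.6] [3.4 7.2] [0.4686 0.2791 0.016 ] R 0.0016 0.0003
[0.0398 0.0533 0.0585]
row yaw -108.68663461300764
[0.47341233 0.05599924 0.23669027]
```

Emit:
carry_out(moves=[[0.01,-0.01,0.5,0,1],[0.01,-0.01,0.5,0,1],[0.01,-0.01,0.7,0,1],[0.01,-0.01,0.85,0,1],[0.01,-0.01,0.85,0,1],[0.01,-0.01,0.85,0,1],[0.01,-0.01,0.85,0,1]])

```text
clock: 4.15
eef_pos: [0.5288, 0.1169, 0.0333]
tool_rot: [0.37, 0.929, 0.001, 0.001]
ft_force: [-0.4, -0.6, -0.2]
grip_width: 0.0851
```

Emit:
carry_out(moves=[[0,0,0,0,-0.3],[0,0,0,0,-0.3],[0,0,0,0,-0.3],[0,0,0,0,-0.4],[0,0,0,0,-0.4]])

```text
clock: 4.65
eef_pos: [0.5273, 0.1165, 0.0313]
tool_rot: [0.37, 0.929, -0.0, -0.0]
ft_force: [-0.3, 0.4, -0.1]
grip_width: 0.0255
```

```bash
python3 - <<'E'
from h import *
o=bot.get_obs(); print(o['clock'],o['eef_pos'],o['grip_width'],abs(o['joint_vel']).max())
im,m=snap('wrist','w3')
p,R=tool(o)
for z in(.012,.018,.022,.025): print(z,proj(m,p+np.array([[-.0128,-.011,z],[-.0128,.011,z]])@R.T).round().tolist())
E
```

```text
4.65 [0.52729741 0.1165353  0.03128177] 0.025523571667633208 0.0033309130396421112
0.012 [[282.0, 318.0], [284.0, 372.0]]
0.018 [[283.0, 310.0], [285.0, 362.0]]
0.022 [[284.0, 305.0], [286.0, 356.0]]
0.025 [[285.0, 301.0], [286.0, 351.0]]
```

View pics/w3.png

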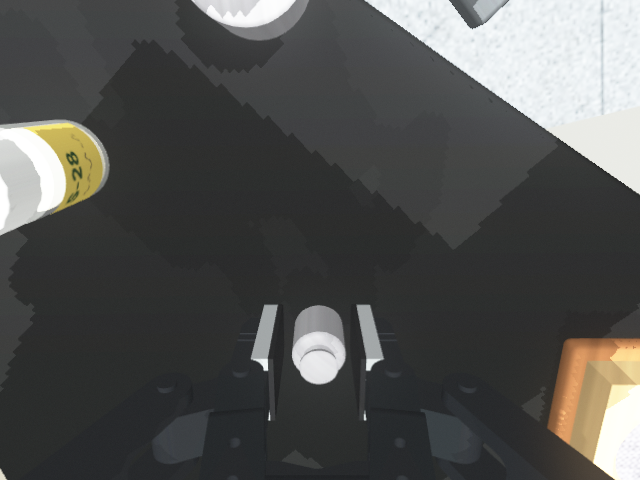

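Emit:
carry_out(moves=[[0,0,-0.02,0,-0.4],[0,0,-0.02,0,-0.4],[0,0,-0.02,0,-0.7],[0,0,-0.02,0,-1],[0,0,-0.02,0,-1],[0,0,-0.02,0,-1],[0,0,-0.02,0,-1]])

```text
clock: 5.4
eef_pos: [0.5276, 0.1166, 0.0337]
tool_rot: [0.37, 0.929, 0.0, 0.0]
ft_force: [-0.4, 0.7, 5.3]
grip_width: 0.0162
```

Emit:
carry_out(moves=[[0,0,-0.3,0,-1],[0,0,-0.8,0,-1],[0,0,-0.8,0,-1],[0,0,-0.8,0,-1],[0,0,-0.8,0,-1]])

```text
clock: 5.9
eef_pos: [0.5264, 0.1163, 0.112]
tool_rot: [0.37, 0.929, -0.001, -0.001]
ft_force: [-0.3, -1.2, -0.0]
grip_width: 0.0163
```

```bash
python3 - <<'E'
from h import *
o=bot.get_obs(); print(o['clock'],o['eef_pos'],o['grip_width'],tool(o)[1][:,0],o['ft_force'])
im,m=snap('wrist','w4')
p,R=tool(o)
print(proj(m,p+np.array([[0,0,.004],[0,0,.011]])@R.T))
E
```

```text
5.9 [0.5263578  0.11633076 0.11204414] 0.016288400724148073 [-0.72676905  0.68688063  0.00131793] [-0.28428099 -1.18679984 -0.04302867]
[[318.8007088  358.98234193]
 [318.72541692 347.22301285]]
```

View pics/w4.png

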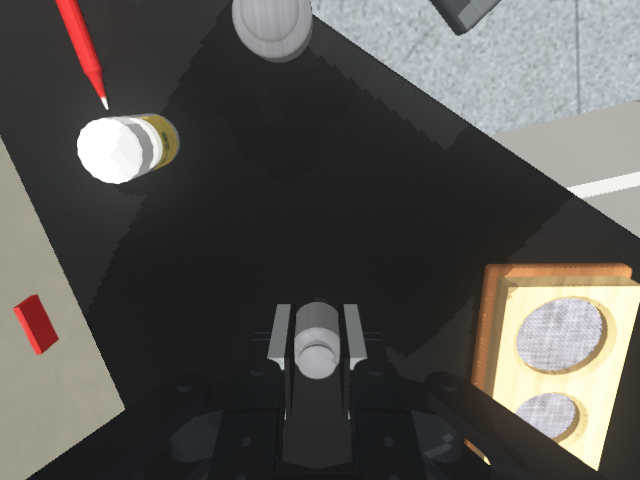

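Emit:
carry_out(moves=[[0.7,0.98,0,0,-1],[0.7,0.98,0,0,-1],[0.7,0.98,0,0,-1],[0.7,0.98,0,0,-1]])

```text
clock: 6.35
eef_pos: [0.543, 0.2387, 0.1112]
tool_rot: [0.368, 0.93, -0.001, -0.001]
ft_force: [-0.5, -1.2, -0.0]
grip_width: 0.016
```

Emit:
carry_out(moves=[[0.7,0.98,0,0,-1],[0.7,0.98,0,0,-1],[0.7,0.98,0,0,-1],[0.7,0.98,0,0,-1],[0.7,0.98,0,0,-1],[0.7,0.98,0,0,-1]])

```text
clock: 6.95
eef_pos: [0.5598, 0.3531, 0.1123]
tool_rot: [0.37, 0.929, -0.001, -0.001]
ft_force: [-0.4, -0.4, -1.0]
grip_width: 0.0164
```

```bash
python3 - <<'E'
from h import *
o=bot.get_obs(); print(o['clock'],o['eef_pos'],o['grip_width'],tool(o)[1][:,0],o['ft_force'])
d=np.array([.560,.3545,0])-o['eef_pos']; print(tomove([d[0],d[1],0]))
im,m=snap('wrist','w5')
E
```

```text
6.95 [0.55976807 0.35310504 0.11228023] 0.016363410953083028 [-7.25607975e-01  6.88108294e-01  2.06454403e-04] [-0.40599829 -0.42499352 -1.03410522]
[ 7.91587547e-03  1.17178165e-02 -3.22476852e-05]
```

View pics/w5.png

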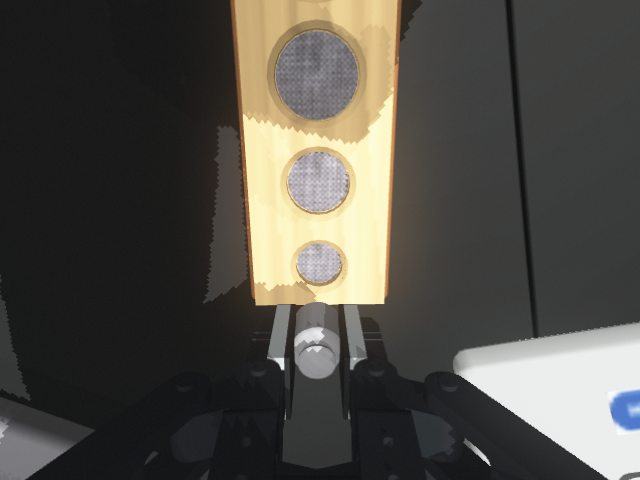

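The view shows the 50 g held at (318,360) above its bore at (319,263), with the 100 g bore at (318,182) and the 200 g at (317,74). Re-measuring the seats from this steeper view.

```bash
python3 - <<'E'
from h import *
im,m=load('w5'); e=m['eye']; im2=cv2.medianBlur(im,5).astype(int)
mask=((im2[...,0]-im2[...,2]<22)).astype(np.uint8); s=np.zeros_like(mask); s[15:295,255:385]=1; mask*=s
mask=cv2.morphologyEx(mask,cv2.MORPH_CLOSE,np.ones((5,5),np.uint8))
c,_=cv2.findContours(mask,cv2.RETR_EXTERNAL,cv2.CHAIN_APPROX_NONE)
for k in c:
    if cv2.contourArea(k)<300: continue
    e0,ax,an=cv2.fitEllipse(k); q=onz(m,[e0],.016)[0]; R=np.linalg.norm(onz(m,k.reshape(-1,2),.016)-q,axis=1)
    cor=5/2*(q-e)[:2]/(e[2]-.016)*1e-3
    print(np.round(e0,1),q.round(4),'R',R.mean().round(4),R.min().round(4),R.max().round(4),'corr',(q[:2]-cor).round(4))
E
```

```text
[318.5 262.7] [0.561  0.3548 0.016 ] R 0.0112 0.0103 0.0119 corr [0.5603 0.354 ]
[317.5 181.6] [0.5306 0.3218 0.016 ] R 0.0149 0.0141 0.0157 corr [0.5302 0.3215]
[316.2  74.8] [0.496  0.2845 0.016 ] R 0.0191 0.018 0.02 corr [0.4961 0.2845]
```

Emit:
carry_out(moves=[[0.005,0.012,0.3,0,-1],[0.005,0.012,0.4,0,-1],[0.005,0.012,0.46,0,-1],[0.005,0.012,0.5,0,-1],[0.005,0.012,0.53,0,-1],[0.005,0.012,0.56,0,-1],[0.005,0.012,0.59,0,-1],[0.005,0.012,0.61,0,-1],[0.005,0.012,0.62,0,-1],[0.005,0.012,0.62,0,-1]])

```text
clock: 8.0
eef_pos: [0.561, 0.3566, 0.0533]
tool_rot: [0.37, 0.929, 0.001, 0.001]
ft_force: [-2.8, -2.0, 7.0]
grip_width: 0.016
```

```bash
python3 - <<'E'
from h import *
o=bot.get_obs(); print(o['clock'],o['eef_pos'],o['grip_width'],o['ft_force'])
im,m=snap('wrist','w6')
E
```

```text
8.0 [0.56101681 0.35657865 0.05329028] 0.015958456265515314 [-2.84109051 -2.01903686  6.98374176]
```

View pics/w6.png

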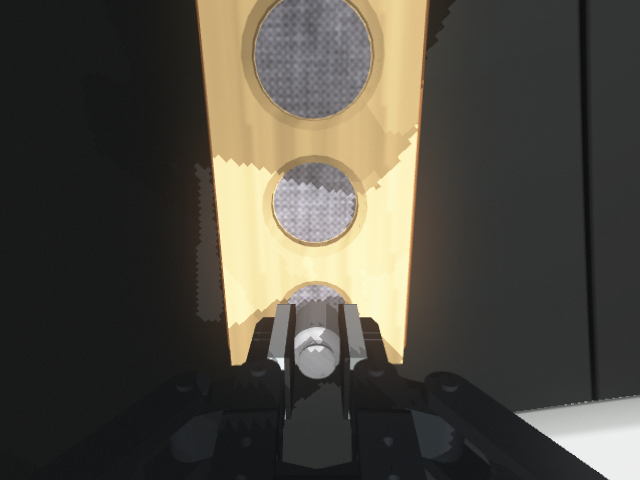

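Emit:
carry_out(moves=[[0,0,-0.05,0,-1],[-0.005,-0.025,-0.05,0,-1],[-0.005,-0.025,-0.05,0,-1],[-0.005,-0.025,-0.05,0,-1]])

```text
clock: 8.45
eef_pos: [0.5592, 0.354, 0.056]
tool_rot: [0.37, 0.929, -0.0, -0.0]
ft_force: [-0.7, -0.2, -1.2]
grip_width: 0.0161
```

Emit:
carry_out(moves=[[0,0,0.03,0,-1],[0,0,0.05,0,-1],[0,0,0.05,0,-1],[0,0,0.05,0,-1]])

```text
clock: 8.85
eef_pos: [0.5592, 0.3541, 0.051]
tool_rot: [0.37, 0.929, -0.0, -0.0]
ft_force: [-0.2, -0.1, -0.2]
grip_width: 0.0162
```

Emit:
carry_out(moves=[[0,0,0.01,0,-1],[0,0,0.015,0,-1],[0,0,0.015,0,-1],[0,0,0.015,0,-1]])

```text
clock: 9.25
eef_pos: [0.5594, 0.3542, 0.0499]
tool_rot: [0.37, 0.929, 0.0, 0.0]
ft_force: [0.4, -0.1, -0.2]
grip_width: 0.0163
```

```bash
python3 - <<'E'
from h import *
im,m=snap('wrist','w7'); o=bot.get_obs(); print(o['eef_pos'],o['ft_force'])
E
```

```text
[0.55935018 0.35422576 0.0498281 ] [-0.38626766  0.26248702 -0.04792243]
```

View pics/w7.png

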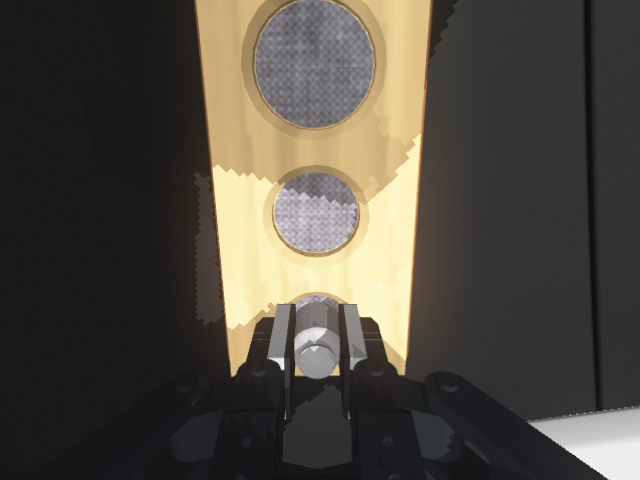

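Emit:
carry_out(moves=[[0,0,0.01,0,-1],[0,0,0.01,0,-1],[0,0,0.01,0,-1]])

```text
clock: 9.6
eef_pos: [0.5595, 0.3543, 0.0498]
tool_rot: [0.37, 0.929, 0.0, 0.0]
ft_force: [-1.4, -0.8, 5.3]
grip_width: 0.0165
```

Emit:
carry_out(moves=[[0,0,0,0,-0.5],[0,0,0,0,-0.2],[0,0,0,0,0.2],[0,0,0,0,0.6],[0,0,-0.05,0,1],[0,0,-0.2,0,1],[0,0,-0.6,0,1],[0,0,-1,0,1],[0,0,-1,0,1],[0,0,-1,0,1]])

```text
clock: 10.6
eef_pos: [0.5603, 0.3548, 0.1509]
tool_rot: [0.37, 0.929, 0.002, 0.001]
ft_force: [-1.2, -0.2, 0.1]
grip_width: 0.0852
```

```bash
python3 - <<'E'
from h import *
im,m=snap('wrist','w8'); o=bot.get_obs(); print(o['clock'],o['eef_pos'],o['ft_force'])
E
```

```text
10.65 [0.55932016 0.35416888 0.14906055] [-0.95961146 -0.43723137 -1.17355384]
```

View pics/w8.png

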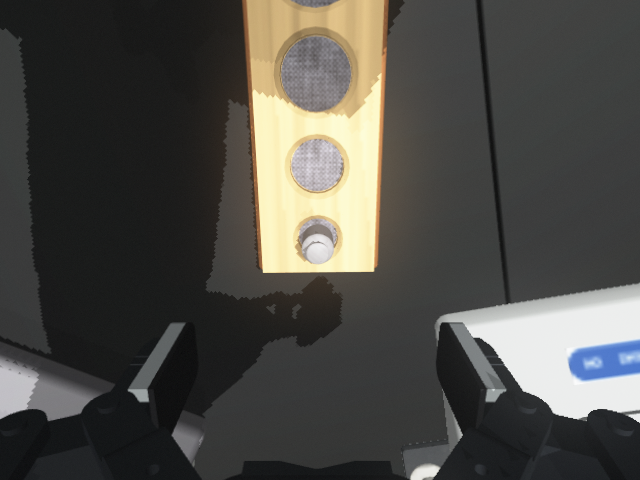

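Emit:
carry_out(moves=[[-0.4,-0.78,0,0,1],[-0.4,-0.78,0,0,1],[-0.4,-0.78,0,0,1],[-0.4,-0.78,0,0,1]])

```text
clock: 11.05
eef_pos: [0.534, 0.269, 0.1475]
tool_rot: [0.37, 0.929, -0.001, -0.001]
ft_force: [0.6, 0.7, 0.6]
grip_width: 0.0856
```

Emit:
carry_out(moves=[[-0.4,-0.78,0,0,1],[-0.4,-0.78,0,0,1],[-0.4,-0.78,0,0,1],[-0.4,-0.78,0,0,1]])

```text
clock: 11.45
eef_pos: [0.5108, 0.1863, 0.1486]
tool_rot: [0.37, 0.929, 0.0, -0.0]
ft_force: [-0.3, 0.2, -0.2]
grip_width: 0.0854
```

Emit:
carry_out(moves=[[-0.4,-0.78,0,0,1],[-0.4,-0.78,0,0,1],[-0.4,-0.78,0,0,1],[-0.4,-0.78,0,0,1]])

```text
clock: 11.85
eef_pos: [0.4869, 0.1027, 0.149]
tool_rot: [0.37, 0.929, 0.001, 0.0]
ft_force: [1.2, -0.3, 0.0]
grip_width: 0.0856
```

Emit:
carry_out(moves=[[-0.4,-0.78,0,0,1],[-0.4,-0.78,0.3,0,1],[-0.4,-0.78,0.3,0,1],[-0.4,-0.78,0.3,0,1],[-0.4,-0.78,0.3,0,1],[-0.4,-0.78,0.3,0,1]])

```text
clock: 12.45
eef_pos: [0.4629, 0.019, 0.1196]
tool_rot: [0.369, 0.93, 0.001, 0.001]
ft_force: [-0.1, 0.6, -1.2]
grip_width: 0.0856
```

```bash
python3 - <<'E'
from h import *
o=bot.get_obs(); print(o['clock'],o['eef_pos'],tool(o)[1][:,0])
im,m=snap('wrist','w9'); print(proj(m,[[.4603,.0177,.03]]))
d=np.array([.4603,.0177,.034])-o['eef_pos']; print(tomove(d))
u=proj(m,[[.4603,.0177,.03]])[0].astype(int)
for t in (110,130,150): disc('w9',tuple(u),50,t,.030)
E
```

```text
12.45 [0.4629479  0.01899651 0.11955645] [-0.72840548  0.68514483 -0.00142112]
[[320.41837971 258.19878746]]
[ 0.01152986 -0.02901116  0.85550297]
ell [320.4 251. ] [64.4 74.5] [0.4575 0.0147 0.03  ] circ [0.4577 0.0149] r 0.019
ell [320.2 251.2] [63.7 73.5] [0.4577 0.0147 0.03  ] circ [0.4579 0.015 ] r 0.0189
ell [319.9 251.7] [62.5 72.3] [0.458  0.0148 0.03  ] circ [0.4581 0.015 ] r 0.0185
```

View pics/w9.png

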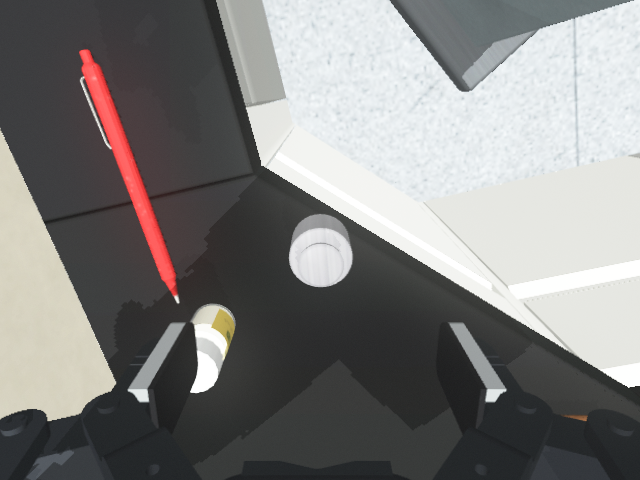

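Emit:
carry_out(moves=[[0.01,-0.03,0.3,0,1],[0.01,-0.03,0.6,0,1],[0.01,-0.03,0.75,0,1],[0.01,-0.03,0.83,0,1],[0.01,-0.03,0.83,0,1],[0.01,-0.03,0.83,0,1],[0.01,-0.03,0.83,0,1]])

```text
clock: 13.2
eef_pos: [0.4597, 0.0163, 0.0369]
tool_rot: [0.369, 0.929, 0.0, 0.001]
ft_force: [-0.5, 0.3, -0.9]
grip_width: 0.0851
```

Emit:
carry_out(moves=[[0,0,0,0,0.1],[0,0,0,0,0.1],[0,0,0,0,0.1],[0,0,0,0,-0.05],[0,0,0,0,-0.05]])

```text
clock: 13.7
eef_pos: [0.4585, 0.016, 0.0359]
tool_rot: [0.37, 0.929, 0.0, 0.0]
ft_force: [-0.6, 0.5, 0.1]
grip_width: 0.0408
```

```bash
python3 - <<'E'
from h import *
o=bot.get_obs(); print(o['clock'],o['eef_pos'],o['grip_width'],abs(o['joint_vel']).max())
im,m=snap('wrist','w10')
p,R=tool(o); w=o['grip_width']/2
for z in(.012,.018,.020,.022): print(z,proj(m,p+np.array([[-w,-.011,z],[-w,.011,z]])@R.T).round().tolist())
print(proj(m,p+np.array([[0,0,p[2]-.041],[0,0,p[2]-.03]])@R.T))
E
```

```text
13.7 [0.4585258  0.01604549 0.03585487] 0.04077169565583853 0.00242224427893632
0.012 [[260.0, 318.0], [263.0, 372.0]]
0.018 [[262.0, 310.0], [265.0, 362.0]]
0.02 [[263.0, 307.0], [265.0, 359.0]]
0.022 [[264.0, 305.0], [266.0, 356.0]]
[[318.9227614  376.09574515]
 [318.79163964 355.7272617 ]]
```

View pics/w10.png

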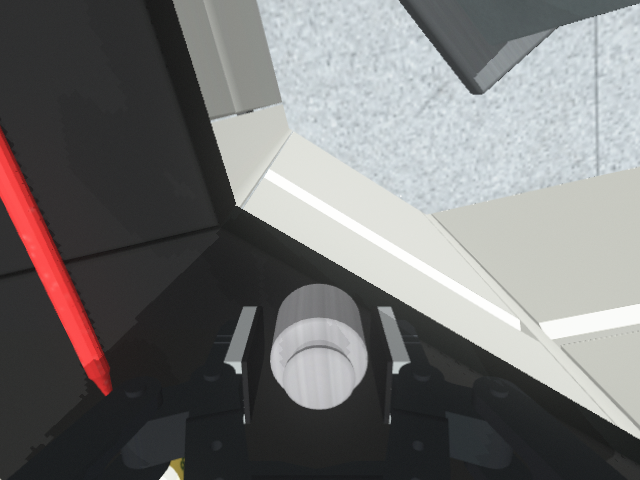

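Emit:
carry_out(moves=[[0,0.02,0.02,0,-0.05],[0,0.02,0.02,0,-0.05],[0,0.02,0.02,0,-0.05],[0,0.02,0.02,0,-0.4],[0,0.02,0.02,0,-1],[0,0.02,0.02,0,-1],[0,0.02,0.02,0,-1],[0,0.02,0.02,0,-1]])

```text
clock: 14.55
eef_pos: [0.4599, 0.0177, 0.0341]
tool_rot: [0.37, 0.929, 0.0, -0.0]
ft_force: [-2.7, 1.4, 5.8]
grip_width: 0.032
```

Emit:
carry_out(moves=[[0,0,-0.3,0,-1],[0,0,-0.8,0,-1],[0,0,-0.8,0,-1],[0,0,-0.8,0,-1],[0,0,-0.8,0,-1]])

```text
clock: 15.05
eef_pos: [0.4587, 0.0174, 0.1124]
tool_rot: [0.37, 0.929, -0.001, -0.001]
ft_force: [-0.9, -0.7, -2.4]
grip_width: 0.032
```

```bash
python3 - <<'E'
from h import *
o=bot.get_obs(); print(o['clock'],o['eef_pos'],o['grip_width'],tool(o)[1][:,0],o['ft_force'])
im,m=snap('wrist','w11')
p,R=tool(o)
print(proj(m,p+np.array([[0,0,.034-.041],[0,0,.034-.03]])@R.T))
d=np.array([.4961,.2847,0])-p; print(tomove([d[0],d[1],0]))
E
```

```text
15.05 [0.45867044 0.01737304 0.11239738] 0.03195252077318669 [-0.72668081  0.68697295  0.00177885] [-0.92812585 -0.73336687 -2.37057958]
[[318.82312974 379.87948027]
 [318.69642433 358.97509666]]
[ 1.56433876  2.19984236 -0.00230127]
```

View pics/w11.png

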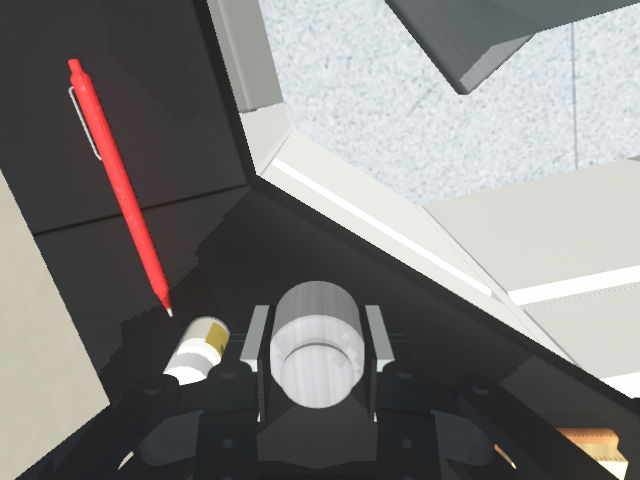

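Emit:
carry_out(moves=[[0.52,0.735,0,0,-1],[0.52,0.735,0,0,-1],[0.52,0.735,0,0,-1],[0.52,0.735,0,0,-1]])

```text
clock: 15.5
eef_pos: [0.4713, 0.107, 0.112]
tool_rot: [0.369, 0.93, -0.001, -0.001]
ft_force: [0.7, -0.8, -1.8]
grip_width: 0.0319
```

Emit:
carry_out(moves=[[0.52,0.735,0,0,-1],[0.52,0.735,0,0,-1],[0.52,0.735,0,0,-1],[0.52,0.735,0,0,-1]])

```text
clock: 15.9
eef_pos: [0.4845, 0.195, 0.1126]
tool_rot: [0.369, 0.929, -0.001, -0.001]
ft_force: [-0.0, 0.0, -2.6]
grip_width: 0.0317
```

Emit:
carry_out(moves=[[0.52,0.735,0,0,-1],[0.52,0.735,0,0,-1],[0.52,0.735,0.2,0,-1],[0.52,0.735,0.35,0,-1],[0.52,0.735,0.35,0,-1],[0.52,0.735,0.35,0,-1]])

```text
clock: 16.5
eef_pos: [0.4976, 0.283, 0.0783]
tool_rot: [0.371, 0.929, -0.001, -0.001]
ft_force: [0.5, 0.0, -2.0]
grip_width: 0.0315
```

```bash
python3 - <<'E'
from h import *
o=bot.get_obs(); print(o['clock'],o['eef_pos'],o['grip_width'],o['ft_force'])
d=np.array([.4961,.2847,.050])-o['eef_pos']; print(tomove(d))
im,m=snap('wrist','w12')
E
```

```text
16.5 [0.49759116 0.2829917  0.07827864] 0.03153013998833465 [ 0.52571328  0.04675235 -1.96668942]
[0.02245904 0.00283153 0.2827895 ]
```

View pics/w12.png

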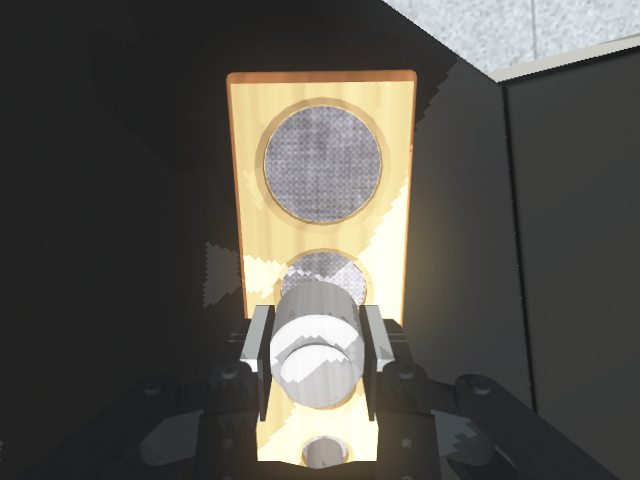

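Emit:
carry_out(moves=[[0.022,0.008,0.05,0,-1],[0.022,0.008,0.12,0,-1],[0.022,0.008,0.16,0,-1],[0.022,0.008,0.16,0,-1],[0.022,0.008,0.16,0,-1]])

```text
clock: 17.05
eef_pos: [0.4968, 0.287, 0.0626]
tool_rot: [0.37, 0.929, -0.0, -0.0]
ft_force: [0.3, 0.4, -2.4]
grip_width: 0.0318
```

```bash
python3 - <<'E'
from h import *
o=bot.get_obs(); print(o['clock'],o['eef_pos'],o['grip_width'],o['ft_force'])
d=np.array([.4961,.2847,.050])-o['eef_pos']; print(tomove(d))
im,m=load('w12'); e=m['eye']; im2=cv2.medianBlur(im,5).astype(int)
mask=((im2[...,0]-im2[...,2]<22)).astype(np.uint8); s=np.zeros_like(mask); s[90:235,250:395]=1; mask*=s
mask=cv2.morphologyEx(mask,cv2.MORPH_CLOSE,np.ones((5,5),np.uint8))
c,_=cv2.findContours(mask,cv2.RETR_EXTERNAL,cv2.CHAIN_APPROX_NONE)
for k in c:
    if cv2.contourArea(k)<300: continue
    e0,ax,an=cv2.fitEllipse(k); q=onz(m,[e0],.016)[0]; R=np.linalg.norm(onz(m,k.reshape(-1,2),.016)-q,axis=1)
    cor=5/2*(q-e)[:2]/(e[2]-.016)*1e-3
    print(np.round(e0,1),q.round(4),'R',R.mean().round(4),R.min().round(4),R.max().round(4),'corr',(q[:2]-cor).round(4))
E
```

```text
17.05 [0.49677519 0.28697057 0.06259037] 0.031840310656633765 [ 0.29592135  0.38101483 -2.40703192]
[-0.01070381 -0.02107952  0.12591247]
[387.1 223.3] [0.4543 0.282  0.016 ] R 0.0055 0.002 0.0105 corr [0.4541 0.2812]
[321.8 163.6] [0.4573 0.2426 0.016 ] R 0.0242 0.0229 0.0257 corr [0.457  0.2423]
```

Emit:
carry_out(moves=[[-0.01,-0.013,0,0,-1],[-0.01,-0.013,0.03,0,-1],[-0.01,-0.013,0.06,0,-1],[-0.01,-0.013,0.09,0,-1],[-0.01,-0.013,0.1,0,-1],[-0.01,-0.013,0.1,0,-1]])

```text
clock: 17.65
eef_pos: [0.4965, 0.2853, 0.0524]
tool_rot: [0.37, 0.929, -0.0, -0.0]
ft_force: [0.5, 0.7, -2.7]
grip_width: 0.0321
```

Emit:
carry_out(moves=[[0,0,0.01,0,-1],[0,0,0.015,0,-1],[0,0,0.015,0,-1],[0,0,0.015,0,-1]])

```text
clock: 18.05
eef_pos: [0.4968, 0.2854, 0.0514]
tool_rot: [0.37, 0.929, 0.0, 0.0]
ft_force: [-0.2, -0.1, -1.9]
grip_width: 0.032
```

Emit:
carry_out(moves=[[0,0,0.01,0,-1],[0,0,0.015,0,-1],[0,0,0.015,0,-1],[0,0,0.015,0,-1]])

```text
clock: 18.45
eef_pos: [0.4969, 0.2855, 0.0501]
tool_rot: [0.37, 0.929, 0.0, 0.0]
ft_force: [-0.3, -0.5, 1.9]
grip_width: 0.0324
```

Emit:
carry_out(moves=[[0,0,0.005,0,-0.2],[0,0,0.005,0,0],[0,0,0.005,0,0.3],[0,0,0,0,0.6],[0,0,-0.05,0,1],[0,0,-0.2,0,1],[0,0,-0.6,0,1],[0,0,-1,0,1],[0,0,-1,0,1],[0,0,-1,0,1]])

```text
clock: 19.45
eef_pos: [0.4977, 0.2859, 0.1516]
tool_rot: [0.37, 0.929, 0.001, 0.001]
ft_force: [0.1, 0.9, -0.4]
grip_width: 0.0851
```

```bash
python3 - <<'E'
from h import *
im,m=snap('wrist','w13'); o=bot.get_obs(); print(o['clock'],o['eef_pos'],o['joint_pos'].round(2))
E
```

```text
19.5 [0.49667556 0.28532817 0.14998611] [ 0.52  0.45  0.02  1.14 -0.   -0.29]
```

View pics/w13.png

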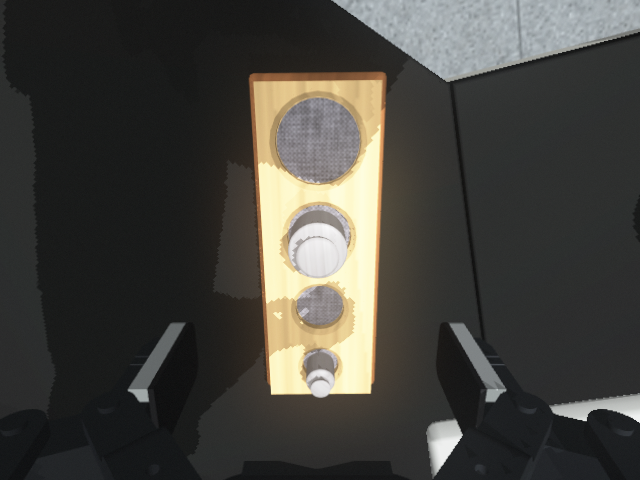

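Emit:
carry_out(moves=[[-0.12,-0.74,-0.5,0,1],[-0.12,-0.74,-0.5,0,1],[-0.12,-0.74,-0.5,0,1],[-0.12,-0.74,-0.5,0,1]])

```text
clock: 19.9
eef_pos: [0.4543, 0.2229, 0.1992]
tool_rot: [0.37, 0.929, -0.0, -0.0]
ft_force: [0.5, 0.5, -0.1]
grip_width: 0.0853
```

Emit:
carry_out(moves=[[-0.12,-0.74,-0.5,0,1],[-0.12,-0.74,-0.5,0,1],[-0.12,-0.74,-0.5,0,1],[-0.12,-0.74,-0.5,0,1]])

```text
clock: 20.3
eef_pos: [0.4129, 0.1616, 0.2492]
tool_rot: [0.37, 0.929, 0.0, -0.0]
ft_force: [0.1, -0.5, 1.1]
grip_width: 0.0852
```

Emit:
carry_out(moves=[[-0.12,-0.74,0,0,1],[-0.12,-0.74,0,0,1],[-0.12,-0.74,0,0,1],[-0.12,-0.74,0,0,1]])

```text
clock: 20.7
eef_pos: [0.3709, 0.0998, 0.2489]
tool_rot: [0.37, 0.929, -0.0, -0.0]
ft_force: [-0.3, 0.3, -0.3]
grip_width: 0.0857
```

Emit:
carry_out(moves=[[-0.64,-0.77,0,0,1],[-0.64,-0.77,0,0,1],[-0.64,-0.77,0,0,1],[-0.64,-0.77,0,0,1]])

```text
clock: 21.1
eef_pos: [0.3651, -0.001, 0.2493]
tool_rot: [0.371, 0.929, 0.0, -0.0]
ft_force: [0.5, 0.3, -0.2]
grip_width: 0.0854
```

Emit:
carry_out(moves=[[-0.64,-0.77,0,0,1],[-0.64,-0.77,0,0,1],[-0.64,-0.77,0,0,1],[-0.64,-0.77,0,0,1]])

```text
clock: 21.5
eef_pos: [0.3585, -0.1002, 0.2494]
tool_rot: [0.37, 0.929, 0.0, -0.0]
ft_force: [0.7, 0.1, 0.4]
grip_width: 0.0851
```

Emit:
carry_out(moves=[[-0.64,-0.77,0,0,1],[-0.64,-0.77,0,0,1],[-0.64,-0.77,0,0,1],[-0.64,-0.77,0,0,1]])

```text
clock: 21.9
eef_pos: [0.3522, -0.1993, 0.2493]
tool_rot: [0.369, 0.929, 0.001, -0.001]
ft_force: [-0.7, -0.2, 0.4]
grip_width: 0.0857
```

Emit:
carry_out(moves=[[-0.87,-0.41,0,0,1],[-0.87,-0.41,0,0,1],[-0.87,-0.41,0,0,1],[-0.87,-0.41,0,0,1]])

```text
clock: 22.3
eef_pos: [0.3876, -0.288, 0.2489]
tool_rot: [0.368, 0.93, 0.001, -0.001]
ft_force: [-0.5, -0.3, 0.5]
grip_width: 0.0855
```

Emit:
carry_out(moves=[[-0.87,-0.41,0,0,1],[-0.87,-0.41,0,0,1],[-0.87,-0.41,0,0,1],[-0.87,-0.41,0,0,1],[-0.87,-0.41,0,0,1],[-0.87,-0.41,0,0,1]])

```text
clock: 22.9
eef_pos: [0.4215, -0.3776, 0.2506]
tool_rot: [0.369, 0.93, 0.0, 0.0]
ft_force: [0.1, -0.8, -0.9]
grip_width: 0.085
```

```bash
python3 - <<'E'
from h import *
im,m=snap('wrist','w14'); o=bot.get_obs(); print(o['clock'],o['eef_pos'],o['joint_pos'].round(2),tool(o)[1][:,0])
print(proj(m,[[.443,-.402,.025],[.551,-.437,.041],[.519,-.329,.05]]))
E
```

```text
22.95 [ 0.42149837 -0.37795737  0.25074257] [-0.73  0.37  0.18  1.37  0.   -1.55] [-0.72802813  0.68554684 -0.00075081]
[[279.16839117 198.37881704]
 [155.95284465 259.55703747]
 [274.00475557 324.84245522]]
```

View pics/w14.png

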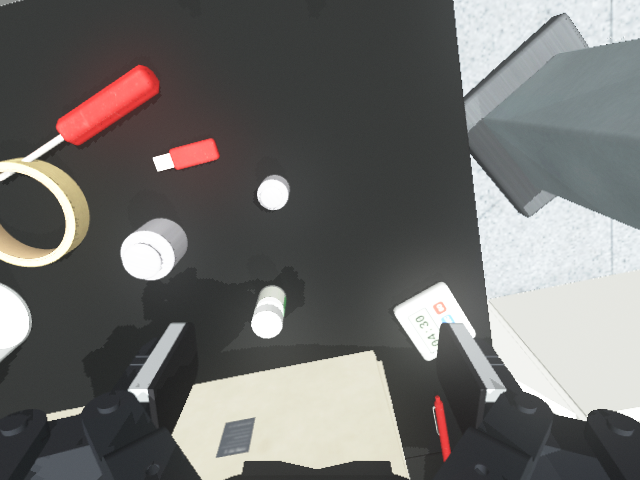

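```bash
python3 - <<'E'
from h import *
for t in (120,150,180,200): disc('w14',(273,192),26,t,.025)
for t in (120,150,180,200,220): disc('w14',(150,250),44,t,.041)
im,m=load('w14')
print('tape edge',onz(m,[[88,215],[30,265],[75,248]],.02)[:,:2].round(4).tolist(), 'vial',onz(m,[[268,321]],.052).round(3))
g=im.mean(2).astype(int); print(g[193,250:300]); print(g[170:215,273]); print(g[255,110:195])
a=cv2.resize(im[205:290,105:200],None,fx=5,fy=5,interpolation=cv2.INTER_CUBIC);b=cv2.resize(im[165:220,245:300],None,fx=5,fy=5,interpolation=cv2.INTER_CUBIC)
s=np.zeros((425,750,3),np.uint8); s[:,:475]=a; s[:275,475:]=b; cv2.imwrite('pics/w14z.png',s[:,:,::-1])
E
```

```text
ell [273.2 192.3] [32.2 35.8] [ 0.443 -0.409  0.025] circ [ 0.4431 -0.409 ] r 0.0143
ell [273.1 192.5] [31.4 35. ] [ 0.4431 -0.409   0.025 ] circ [ 0.4431 -0.4088] r 0.0139
ell [272.7 193.5] [30.9 31.7] [ 0.444  -0.4087  0.025 ] circ [ 0.4441 -0.4085] r 0.0131
ell [272.6 193.7] [29.9 30.6] [ 0.4442 -0.4086  0.025 ] circ [ 0.4443 -0.4085] r 0.0127
ell [153.1 249.1] [57.5 70.4] [ 0.5455 -0.4446  0.041 ] circ [ 0.5457 -0.4439] r 0.0283
ell [152.7 249.3] [56.1 69.3] [ 0.5458 -0.4447  0.041 ] circ [ 0.5458 -0.4445] r 0.0273
ell [150.8 249.3] [54.5 65.2] [ 0.547  -0.4458  0.041 ] circ [ 0.5477 -0.4457] r 0.0256
ell [147.1 254.8] [48.6 54.4] [ 0.553  -0.4447  0.041 ] circ [ 0.5533 -0.4445] r 0.022
ell [146.9 255.1] [47.8 53.6] [ 0.5533 -0.4447  0.041 ] circ [ 0.5536 -0.4443] r 0.0217
tape edge [[0.5731, -0.5024], [0.6469, -0.5089], [0.6055, -0.4919]] vial [[ 0.519 -0.336  0.052]]
[ 66  66  68  69  55  54  54 241 251 252 234 249 253 254 254 254 254 254
 254 254 254 254 255 254 254 254 255 255 255 255 254 248 253 254 254 253
 253 250 183  93  69  67  68  68  67  67  67  68  66  66]
[ 64  65  62  64  88 176 180 177 182 222 253 254 254 254 255 255 254 254
 255 255 255 255 254 254 254 254 254 254 254 253 253 253 253 253 253 252
 251 246 226 215  85  54  68  67  68]
[ 69  68  66  68  68  68  68  67  68  69 139 252 252 251 253 254 254 254
 254 254 254 254 254 254 254 254 254 254 254 254 254 254 254 254 254 254
 254 254 254 254 254 254 254 254 254 254 253 253 244 190 161 244 254 254
 254 254 254 254 254 254 253 253 253 245 197 150 152 152 150 146 144 141
 135 110  72  71  70  72  71  71  69  71  71  70  70]
```

View pics/w14z.png

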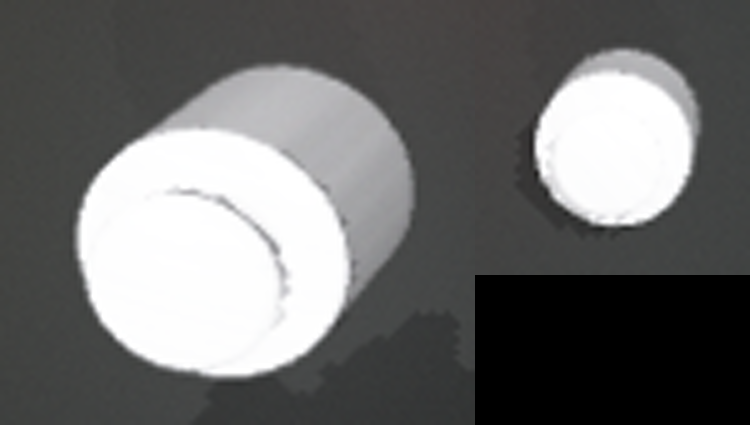

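Emit:
carry_out(moves=[[-0.375,-0.065,0.3,0,1],[-0.375,-0.065,0.8,0,1],[-0.375,-0.065,0.8,0,1],[-0.375,-0.065,0.8,0,1]])

```text
clock: 23.35
eef_pos: [0.4435, -0.4089, 0.1698]
tool_rot: [0.369, 0.929, 0.001, -0.001]
ft_force: [0.4, 0.4, 0.6]
grip_width: 0.0855
```

Emit:
carry_out(moves=[[0,0,0.5,0,1],[0,0,0.5,0,1],[0,0,0.5,0,1],[0,0,0.5,0,1]])

```text
clock: 23.75
eef_pos: [0.4459, -0.4114, 0.1237]
tool_rot: [0.37, 0.929, -0.001, 0.003]
ft_force: [0.6, -0.6, -0.0]
grip_width: 0.0852
```

```bash
python3 - <<'E'
from h import *
o=bot.get_obs(); print(o['clock'],o['eef_pos'],tool(o)[1][:,0])
im,m=snap('wrist','w15'); u=proj(m,[[.4443,-.4085,.025]])[0]; print(u)
for t in (180,200,230): disc('w15',(int(u[0]),int(u[1])),45,t,.025)
d=np.array([.4443,-.4085,.036])-o['eef_pos']; print(tomove(d))
E
```

```text
23.75 [ 0.44591078 -0.41143716  0.12370508] [-0.72684935  0.68677026 -0.00605214]
[324.95347635 258.84287128]
ell [324.5 254.4] [47.  55.2] [ 0.4427 -0.4106  0.025 ] circ [ 0.4426 -0.4105] r 0.0148
ell [324.8 254.9] [45.9 53.5] [ 0.4428 -0.4103  0.025 ] circ [ 0.4429 -0.41  ] r 0.0142
ell [324.6 258.7] [42.8 45.3] [ 0.4444 -0.4087  0.025 ] circ [ 0.4445 -0.4086] r 0.0126
[0.03724253 0.01018902 0.87684056]
```

View pics/w15.png

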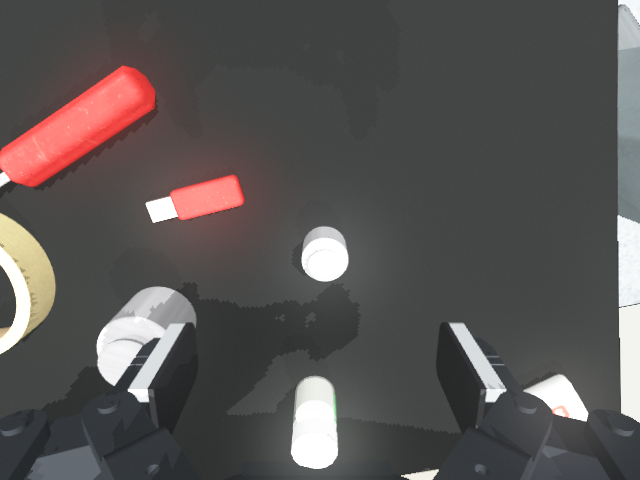

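Emit:
carry_out(moves=[[0.03,0.01,0.3,0,1],[0.03,0.01,0.6,0,1],[0.03,0.01,0.75,0,1],[0.03,0.01,0.86,0,1],[0.03,0.01,0.86,0,1],[0.03,0.01,0.86,0,1],[0.03,0.01,0.86,0,1]])

```text
clock: 24.5
eef_pos: [0.4437, -0.4082, 0.0355]
tool_rot: [0.37, 0.929, -0.001, 0.001]
ft_force: [0.5, -0.1, -0.9]
grip_width: 0.0849
```

Emit:
carry_out(moves=[[0,0,0,0,0],[0,0,0,0,0],[0,0,0,0,-0.2],[0,0,0,0,-0.23],[0,0,0,0,-0.23],[0,0,0,0,-0.23]])

```text
clock: 25.1
eef_pos: [0.4427, -0.4072, 0.0338]
tool_rot: [0.37, 0.929, 0.0, -0.0]
ft_force: [-0.5, -0.6, -0.7]
grip_width: 0.0331
```

```bash
python3 - <<'E'
from h import *
o=bot.get_obs(); print(o['clock'],o['eef_pos'],o['grip_width'],abs(o['joint_vel']).max())
d=np.array([.4444,-.4086,.0345])-o['eef_pos']; print(tomove(d))
im,m=snap('wrist','w16')
p,R=tool(o)
print(proj(m,p+np.array([[0,0,p[2]-.034],[0,0,p[2]-.025]])@R.T))
E
```

```text
25.1 [ 0.44271552 -0.40723054  0.03375598] 0.03305436817483298 0.001139987865040127
[-0.02164786  0.00161842 -0.00744282]
[[318.77454177 366.64722604]
 [318.67710023 350.85395598]]
```

View pics/w16.png

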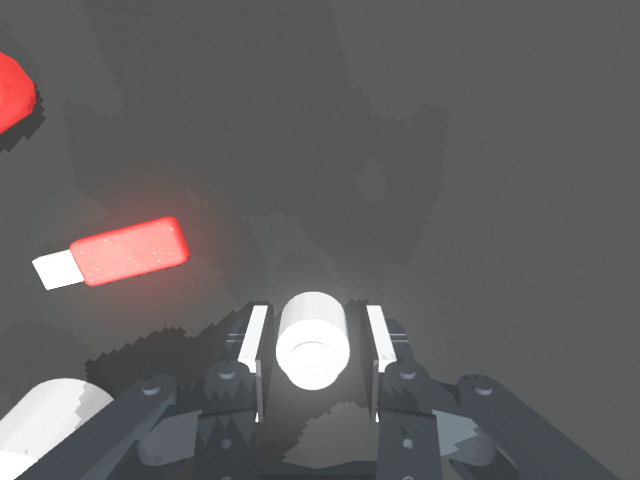

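Emit:
carry_out(moves=[[-0.022,0,0,0,-0.23],[-0.022,0,0,0,-0.23],[-0.022,0,0,0,-0.23],[-0.022,0,0,0,-0.5],[-0.022,0,0,0,-1],[-0.022,0,0,0,-1],[-0.022,0,0,0,-1],[-0.022,0,0,0,-1]])

```text
clock: 25.95
eef_pos: [0.4445, -0.4089, 0.0341]
tool_rot: [0.37, 0.929, -0.0, 0.0]
ft_force: [-1.0, 0.6, 2.2]
grip_width: 0.0238
```

Emit:
carry_out(moves=[[0,0,-0.3,0,-1],[0,0,-0.8,0,-1],[0,0,-0.9,0,-1],[0,0,-0.9,0,-1],[0,0,-0.9,0,-1],[0,0,-0.9,0,-1]])

```text
clock: 26.55
eef_pos: [0.4431, -0.4076, 0.1214]
tool_rot: [0.37, 0.929, 0.001, -0.002]
ft_force: [0.3, -0.7, -1.8]
grip_width: 0.0234
```

```bash
python3 - <<'E'
from h import *
o=bot.get_obs(); print(o['clock'],o['eef_pos'],o['grip_width'],tool(o)[1][:,0])
im,m=snap('wrist','w17')
p,R=tool(o)
print(proj(m,p+np.array([[0,0,0],[0,0,.009]])@R.T))
E
```

```text
26.55 [ 0.44312185 -0.40764898  0.12141656] 0.023414169525962005 [-0.72674163  0.686896    0.00452697]
[[318.8772389  366.16510065]
 [318.77569821 350.42600716]]
```

View pics/w17.png

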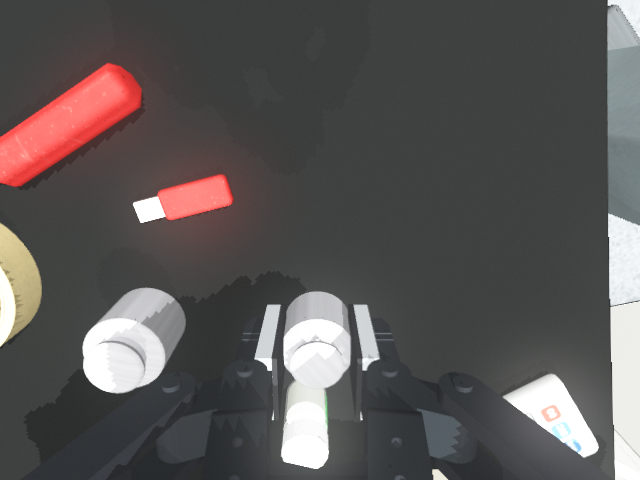

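Emit:
carry_out(moves=[[0.7,0.29,0,0,-1],[0.7,0.29,0,0,-1],[0.7,0.29,0,0,-1],[0.7,0.29,0,0,-1]])

```text
clock: 27.0
eef_pos: [0.4131, -0.3391, 0.123]
tool_rot: [0.369, 0.929, 0.0, -0.001]
ft_force: [-0.3, 0.1, -1.4]
grip_width: 0.0235
```

Emit:
carry_out(moves=[[0.7,0.29,0,0,-1],[0.7,0.29,0,0,-1],[0.7,0.29,0,0,-1],[0.7,0.29,0,0,-1]])

```text
clock: 27.4
eef_pos: [0.3833, -0.2713, 0.124]
tool_rot: [0.37, 0.929, -0.0, 0.001]
ft_force: [0.0, -0.6, -1.2]
grip_width: 0.0233
```

Emit:
carry_out(moves=[[0.7,0.29,0,0,-1],[0.7,0.29,0,0,-1],[0.7,0.29,0,0,-1],[0.7,0.29,0,0,-1]])

```text
clock: 27.8
eef_pos: [0.353, -0.2026, 0.1243]
tool_rot: [0.37, 0.929, -0.0, 0.001]
ft_force: [0.1, -0.7, 0.0]
grip_width: 0.0235
```

Emit:
carry_out(moves=[[0.64,0.77,0,0,-1],[0.64,0.77,0,0,-1],[0.64,0.77,0,0,-1],[0.64,0.77,0,0,-1]])

```text
clock: 28.2
eef_pos: [0.3598, -0.1015, 0.1243]
tool_rot: [0.368, 0.93, -0.0, 0.001]
ft_force: [-0.1, -0.8, -0.8]
grip_width: 0.0235
```

Emit:
carry_out(moves=[[0.64,0.77,0,0,-1],[0.64,0.77,0,0,-1],[0.64,0.77,0,0,-1],[0.64,0.77,0,0,-1]])

```text
clock: 28.6
eef_pos: [0.3657, -0.0018, 0.1241]
tool_rot: [0.369, 0.929, -0.0, 0.001]
ft_force: [-0.4, 0.0, -1.0]
grip_width: 0.0236
```

Emit:
carry_out(moves=[[0.64,0.77,0,0,-1],[0.64,0.77,0,0,-1],[0.64,0.77,0,0,-1],[0.64,0.77,0,0,-1]])

```text
clock: 29.0
eef_pos: [0.3716, 0.0975, 0.1238]
tool_rot: [0.37, 0.929, -0.0, 0.0]
ft_force: [0.1, -0.8, -1.4]
grip_width: 0.0232
```

Emit:
carry_out(moves=[[0.12,0.9,0,0,-1],[0.12,0.9,0,0,-1],[0.12,0.9,0,0,-1],[0.12,0.9,0,0,-1]])

```text
clock: 29.4
eef_pos: [0.4246, 0.1698, 0.1233]
tool_rot: [0.371, 0.929, -0.001, -0.0]
ft_force: [-0.2, 0.1, -1.3]
grip_width: 0.0237
```

Emit:
carry_out(moves=[[0.12,0.9,0,0,-1],[0.12,0.9,0,0,-1],[0.12,0.9,0,0,-1],[0.12,0.9,0,0,-1]])

```text
clock: 29.8
eef_pos: [0.4767, 0.2434, 0.1231]
tool_rot: [0.371, 0.929, -0.001, -0.001]
ft_force: [-0.0, -0.8, -1.2]
grip_width: 0.0233
```

Emit:
carry_out(moves=[[0.12,0.9,0,0,-1],[0.12,0.9,0,0,-1],[0.12,0.9,0,0,-1],[0.12,0.9,0,0,-1],[0.12,0.9,0,0,-1],[0.12,0.9,0,0,-1]])

```text
clock: 30.4
eef_pos: [0.5292, 0.3175, 0.1241]
tool_rot: [0.37, 0.929, -0.001, -0.0]
ft_force: [1.0, -0.1, -0.8]
grip_width: 0.0238
```

```bash
python3 - <<'E'
from h import *
o=bot.get_obs(); print(o['clock'],o['eef_pos'],o['grip_width'],tool(o)[1][:,0])
d=np.array([.5303,.3218,.050])-o['eef_pos']; print(tomove(d))
im,m=snap('wrist','w18')
E
```

```text
30.4 [0.52923488 0.31751949 0.12410449] 0.023751629789187708 [-7.25559547e-01  6.88159381e-01  9.96287694e-05]
[0.02165485 0.03925398 0.74100168]
```

View pics/w18.png

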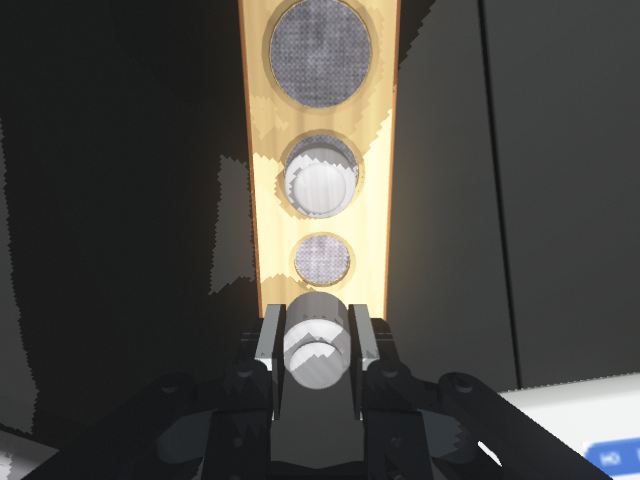

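Emit:
carry_out(moves=[[0.022,0.039,0.2,0,-1],[0.022,0.039,0.4,0,-1],[0.022,0.039,0.55,0,-1],[0.022,0.039,0.6,0,-1],[0.022,0.039,0.6,0,-1],[0.022,0.039,0.6,0,-1]])

```text
clock: 31.05
eef_pos: [0.5315, 0.3239, 0.0648]
tool_rot: [0.37, 0.929, 0.001, 0.0]
ft_force: [0.8, -0.1, -0.3]
grip_width: 0.0237
```

```bash
python3 - <<'E'
from h import *
o=bot.get_obs(); print(o['clock'],o['eef_pos'],o['grip_width'],o['ft_force'])
d=np.array([.5303,.3218,.0501])-o['eef_pos']; print(tomove(d))
E
```

```text
31.05 [0.53146871 0.32385121 0.06484316] 0.023713692903417266 [ 0.75332513 -0.08298321 -0.31151879]
[-0.00553968 -0.02314185  0.14740147]
```

Emit:
carry_out(moves=[[-0.005,-0.02,0,0,-1],[-0.005,-0.02,0.04,0,-1],[-0.005,-0.02,0.08,0,-1],[-0.005,-0.02,0.11,0,-1],[-0.005,-0.02,0.125,0,-1],[-0.005,-0.02,0.125,0,-1],[-0.005,-0.02,0.125,0,-1]])

```text
clock: 31.75
eef_pos: [0.53, 0.322, 0.0512]
tool_rot: [0.37, 0.929, -0.0, -0.0]
ft_force: [-0.0, 0.6, -1.6]
grip_width: 0.0236
```

Emit:
carry_out(moves=[[0,0,0.01,0,-1],[0,0,0.015,0,-1],[0,0,0.015,0,-1],[0,0,0.015,0,-1]])

```text
clock: 32.15
eef_pos: [0.5301, 0.3221, 0.0501]
tool_rot: [0.37, 0.929, 0.0, 0.0]
ft_force: [-1.7, -0.9, 1.5]
grip_width: 0.0238
```

Emit:
carry_out(moves=[[0,0,0.005,0,-0.35],[0,0,0.005,0,-0.1],[0,0,0.005,0,0.2],[0,0,0,0,0.5],[0,0,-0.05,0,1],[0,0,-0.2,0,1],[0,0,-0.6,0,1],[0,0,-1,0,1],[0,0,-1,0,1],[0,0,-1,0,1]])

```text
clock: 33.15
eef_pos: [0.5309, 0.3225, 0.1518]
tool_rot: [0.37, 0.929, 0.002, 0.001]
ft_force: [-0.3, -0.0, -0.7]
grip_width: 0.0854
```

```bash
python3 - <<'E'
from h import *
im,m=snap('wrist','w19'); o=bot.get_obs(); print(o['clock'],o['eef_pos'],o['joint_pos'].round(2))
E
```

```text
33.2 [0.52986682 0.32190806 0.14997026] [ 0.55  0.54  0.17  1.2   0.   -0.27]
```

View pics/w19.png

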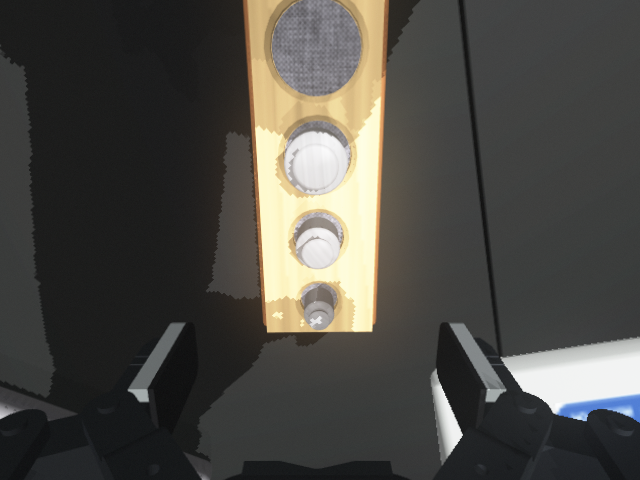

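Emit:
carry_out(moves=[[-0.12,-0.9,0,0,0.5],[-0.12,-0.9,0,0,0.5],[-0.12,-0.9,0,0,0.5],[-0.12,-0.9,0,0,0.5]])

```text
clock: 33.6
eef_pos: [0.4756, 0.2472, 0.1484]
tool_rot: [0.37, 0.929, -0.001, -0.001]
ft_force: [2.0, 0.7, 0.2]
grip_width: 0.0641
```

Emit:
carry_out(moves=[[-0.12,-0.9,0,0,0.5],[-0.12,-0.9,0,0,0.5],[-0.12,-0.9,0,0,0.5],[-0.12,-0.9,0,0,0.5]])

```text
clock: 34.0
eef_pos: [0.4246, 0.175, 0.1499]
tool_rot: [0.37, 0.929, 0.001, 0.0]
ft_force: [0.5, 0.8, -0.7]
grip_width: 0.0638
```

Emit:
carry_out(moves=[[-0.12,-0.9,0,0,0.5],[-0.12,-0.9,0,0,0.5],[-0.12,-0.9,0,0,0.5],[-0.12,-0.9,0,0,0.5]])

```text
clock: 34.4
eef_pos: [0.3726, 0.1017, 0.1504]
tool_rot: [0.37, 0.929, 0.001, 0.001]
ft_force: [0.5, 0.7, -0.4]
grip_width: 0.064
```

Emit:
carry_out(moves=[[-0.64,-0.77,0,0,0.5],[-0.64,-0.77,0,0,0.5],[-0.64,-0.77,0,0,0.5],[-0.64,-0.77,0,0,0.5]])

```text
clock: 34.8
eef_pos: [0.3666, 0.0007, 0.1503]
tool_rot: [0.371, 0.929, 0.001, 0.001]
ft_force: [-0.2, 1.2, 0.0]
grip_width: 0.064
```

Emit:
carry_out(moves=[[-0.64,-0.77,0,0,0.5],[-0.64,-0.77,0,0,0.5],[-0.64,-0.77,0,0,0.5],[-0.64,-0.77,0,0,0.5]])

```text
clock: 35.2
eef_pos: [0.3594, -0.0987, 0.1499]
tool_rot: [0.37, 0.929, 0.0, 0.0]
ft_force: [-0.1, 0.3, -0.5]
grip_width: 0.0643
```

Emit:
carry_out(moves=[[-0.64,-0.77,0,0,0.5],[-0.64,-0.77,0,0,0.5],[-0.64,-0.77,0,0,0.5],[-0.64,-0.77,0,0,0.5]])

```text
clock: 35.6
eef_pos: [0.3527, -0.1978, 0.1496]
tool_rot: [0.369, 0.929, 0.0, -0.0]
ft_force: [0.3, 0.4, -0.4]
grip_width: 0.0641
```

Emit:
carry_out(moves=[[-0.7,-0.29,0,0,0.5],[-0.7,-0.29,0,0,0.5],[-0.7,-0.29,0,0,0.5],[-0.7,-0.29,0,0,0.5]])

```text
clock: 36.0
eef_pos: [0.3832, -0.2655, 0.1493]
tool_rot: [0.368, 0.93, 0.001, -0.001]
ft_force: [-0.3, 0.6, 0.4]
grip_width: 0.0642
```

Emit:
carry_out(moves=[[-0.7,-0.29,0,0,0.5],[-0.7,-0.29,0,0,0.5],[-0.7,-0.29,0,0,0.5],[-0.7,-0.29,0,0,0.5]])

```text
clock: 36.4
eef_pos: [0.4134, -0.3348, 0.1494]
tool_rot: [0.369, 0.93, 0.001, -0.001]
ft_force: [0.5, 0.6, 0.2]
grip_width: 0.0644
```

Emit:
carry_out(moves=[[-0.7,-0.29,0,0,0.5],[-0.7,-0.29,0,0,0.5],[-0.7,-0.29,0,0,0.5],[-0.7,-0.29,0,0,0.5]])

```text
clock: 36.8
eef_pos: [0.444, -0.4041, 0.1494]
tool_rot: [0.369, 0.929, 0.001, -0.001]
ft_force: [0.1, 0.8, -0.9]
grip_width: 0.064
```

Emit:
carry_out(moves=[[-0.53,0.24,0,0,0.5],[-0.53,0.24,0,0,0.5],[-0.53,0.24,0,0,0.5],[-0.53,0.24,0,0,0.5]])

```text
clock: 37.2
eef_pos: [0.499, -0.4238, 0.1503]
tool_rot: [0.369, 0.929, 0.0, -0.0]
ft_force: [0.3, 0.3, -0.6]
grip_width: 0.0642
```

Emit:
carry_out(moves=[[-0.53,0.24,0,0,0.5],[-0.53,0.24,0,0,0.5],[-0.53,0.24,0,0,0.5],[-0.53,0.24,0,0,0.5],[-0.53,0.24,0,0,0.5],[-0.53,0.24,0,0,0.5]])

```text
clock: 37.8
eef_pos: [0.5536, -0.4442, 0.1512]
tool_rot: [0.37, 0.929, -0.0, 0.001]
ft_force: [0.7, 0.4, 0.1]
grip_width: 0.0641
```

```bash
python3 - <<'E'
from h import *
o=bot.get_obs(); print(o['clock'],o['eef_pos'],tool(o)[1][:,0],o['joint_pos'].round(2))
im,m=snap('wrist','w20'); u=proj(m,[[.5533,-.4445,.041]])[0]; print(u)
for t in (180,200,230): disc('w20',(int(u[0]),int(u[1])),60,t,.041)
d=np.array([.5533,-.4445,.036])-o['eef_pos']; print(tomove(d))
E
```

```text
37.8 [ 0.55363208 -0.44421397  0.15117785] [-0.72627959  0.68739854 -0.00109158] [-0.68  0.72  0.5   1.34 -0.   -1.49]
[318.36263381 249.19138548]
ell [318.  248.4] [69.8 74.2] [ 0.5531 -0.445   0.041 ] circ [ 0.5536 -0.4446] r 0.0214
ell [317.9 248.4] [68.9 73.5] [ 0.5531 -0.445   0.041 ] circ [ 0.5536 -0.4446] r 0.0212
ell [320.8 247.6] [27.1 47.1] [ 0.5516 -0.4442  0.041 ] circ [ 0.5534 -0.4431] r 0.0116
[ 0.00171412 -0.00441357  1.15177706]
```

View pics/w20.png

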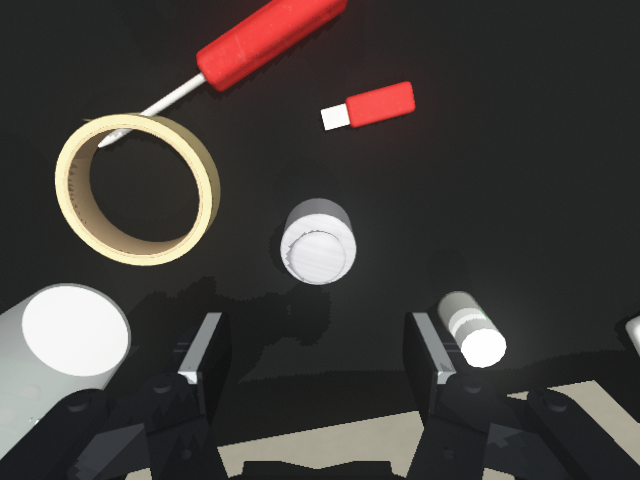

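```bash
python3 - <<'E'
from h import *
im,m=load('top0'); a=cv2.resize(im[100:260,400:520],None,fx=4,fy=4,interpolation=cv2.INTER_CUBIC); cv2.imwrite('pics/bk.png',a[:590,:,::-1])
p=np.array([.5534,-.4446,0]); x=np.array([-.7266,.687,0]);y=np.array([.687,.7266,0])
for uv,z in (((474,161),0.0),((489,149),.1),((489,149),.13),((482,185),0.02)):
    q=onz(m,[uv],z)[0]; d=q-p; print(uv,z,q.round(3),'tool',(d@x).round(3),(d@y).round(3))
im,m=load('w20')
for uv,z in (((76,330),.0),((76,330),.08),((76,330),.1),((215,190),.02)):
    q=onz(m,[uv],z)[0]; d=q-p; print(uv,z,q.round(3),'tool',(d@x).round(3),(d@y).round(3))
E
```

```text
(474, 161) 0.0 [ 0.73  -0.511  0.   ] tool -0.174 0.073
(489, 149) 0.1 [ 0.736 -0.524  0.1  ] tool -0.187 0.067
(489, 149) 0.13 [ 0.725 -0.513  0.13 ] tool -0.172 0.068
(482, 185) 0.02 [ 0.65  -0.526  0.02 ] tool -0.127 0.007
(76, 330) 0.0 [ 0.733 -0.509  0.   ] tool -0.175 0.077
(76, 330) 0.08 [ 0.663 -0.508  0.08 ] tool -0.123 0.029
(76, 330) 0.1 [ 0.645 -0.508  0.1  ] tool -0.11 0.017
(215, 190) 0.02 [ 0.578 -0.509  0.02 ] tool -0.062 -0.03
```

View pics/bk.png

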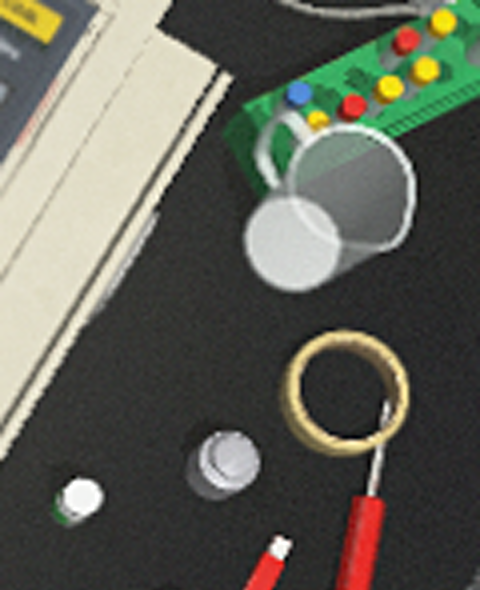

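Emit:
carry_out(moves=[[0,0,0.3,0,0.5],[0,0,0.6,0,0.5],[0,0,0.7,0,0.5],[0,0,0.7,0,0.5],[0,0,0.7,0,0.5]])

```text
clock: 38.35
eef_pos: [0.5548, -0.4446, 0.0811]
tool_rot: [0.37, 0.929, -0.0, 0.001]
ft_force: [0.4, 0.0, 0.8]
grip_width: 0.0639
```

```bash
python3 - <<'E'
from h import *
o=bot.get_obs(); print(o['clock'],o['eef_pos'])
d=np.array([.5534,-.4446,.036])-o['eef_pos']; print(tomove(d))
im,m=snap('wrist','w21');p,R=tool(o); print(proj(m,[[.5534,-.4446,.041],[.5534,-.4446,.055]]))
E
```

```text
38.35 [ 0.55482388 -0.44456417  0.08109221]
[ 0.01077982 -0.01011004  0.45090486]
[[321.03842248 305.79827014]
 [321.3030378  322.92010408]]
```

View pics/w21.png

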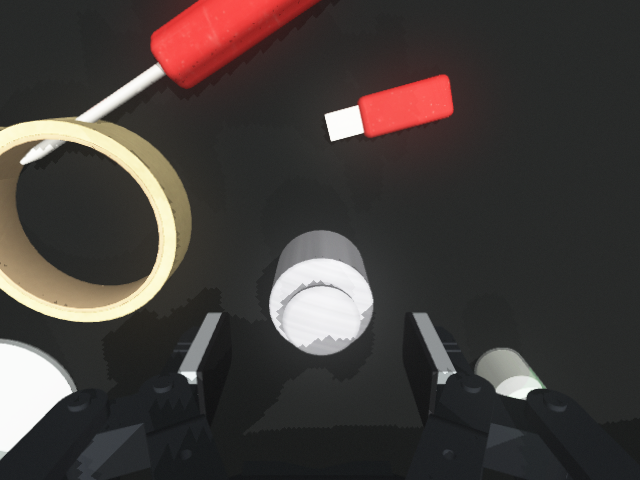

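Emit:
carry_out(moves=[[0.01,-0.01,0.2,0,0.5],[0.01,-0.01,0.35,0,0.5],[0.01,-0.01,0.43,0,0.5],[0.01,-0.01,0.43,0,0.5],[0.01,-0.01,0.43,0,0.5],[0.01,-0.01,0.43,0,0.5]])

```text
clock: 39.0
eef_pos: [0.5536, -0.4446, 0.0378]
tool_rot: [0.37, 0.929, -0.0, 0.001]
ft_force: [0.5, -1.1, 1.5]
grip_width: 0.0637
```

Emit:
carry_out(moves=[[0,0,0,0,0.25],[0,0,0,0,0.2],[0,0,0,0,0.2],[0,0,0,0,0.2]])

```text
clock: 39.4
eef_pos: [0.5531, -0.4442, 0.037]
tool_rot: [0.37, 0.929, -0.0, 0.0]
ft_force: [0.3, 0.7, -0.3]
grip_width: 0.0512
```

```bash
python3 - <<'E'
from h import *
o=bot.get_obs(); print(o['clock'],o['eef_pos'],o['grip_width'])
d=np.array([.5534,-.4446,.036])-o['eef_pos']; print(tomove(d))
im,m=snap('wrist','w22');p,R=tool(o); print(proj(m,[[.5534,-.4446,.041],[.5534,-.4446,.055]]))
print(proj(m,p+np.array([[0,0,p[2]-.055]])@R.T))
E
```

```text
39.4 [ 0.55306294 -0.44423675  0.03699581] 0.05121124616974812
[-0.00494224 -0.00032495  0.00995936]
[[317.27405918 373.75562231]
 [317.28013294 404.33519406]]
[[319.01137606 404.42772528]]
```

View pics/w22.png

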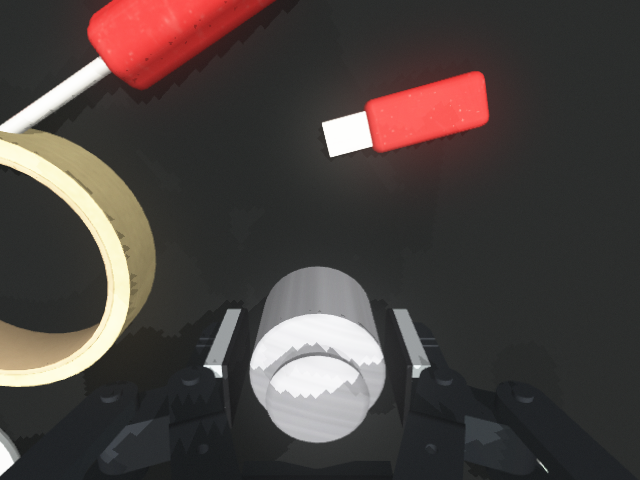

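Emit:
carry_out(moves=[[-0.005,0,0.03,0,0.2],[-0.005,0,0.03,0,0.2],[-0.005,0,0.03,0,0.1],[-0.005,0,0.03,0,-0.3],[-0.005,0,0.03,0,-1],[-0.005,0,0.03,0,-1],[-0.005,0,0.03,0,-1],[-0.005,0,0.03,0,-1]])

```text
clock: 40.25
eef_pos: [0.5533, -0.4444, 0.0339]
tool_rot: [0.37, 0.929, 0.0, -0.0]
ft_force: [-0.7, 2.1, 2.2]
grip_width: 0.0426
```

Emit:
carry_out(moves=[[0,0,-0.2,0,-1],[0,0,-0.5,0,-1],[0,0,-0.8,0,-1],[0,0,-0.9,0,-1],[0,0,-0.9,0,-1],[0,0,-0.9,0,-1]])

```text
clock: 40.85
eef_pos: [0.5526, -0.4439, 0.1216]
tool_rot: [0.37, 0.929, 0.0, -0.002]
ft_force: [-0.5, -0.2, -5.8]
grip_width: 0.0424
```

```bash
python3 - <<'E'
from h import *
o=bot.get_obs(); print(o['clock'],o['eef_pos'],o['grip_width'],o['ft_force'],tool(o)[1][:,0])
im,m=snap('wrist','w23')
E
```

```text
40.85 [ 0.55255849 -0.44390425  0.12156071] 0.04241615853287214 [-0.47773533 -0.16442899 -5.79569069] [-0.72674399  0.68690127  0.00313471]
```

View pics/w23.png

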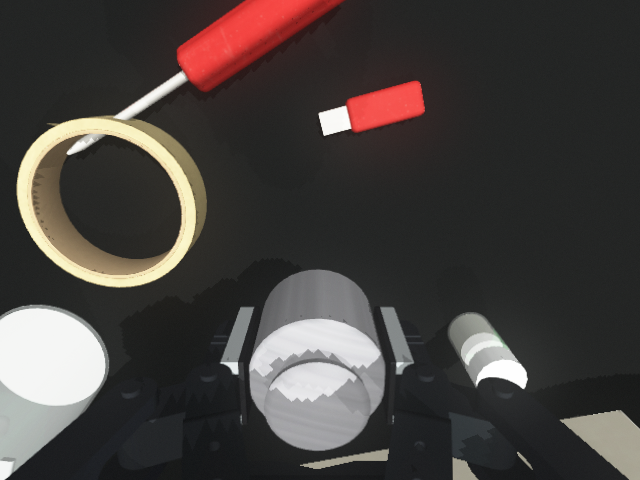

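Emit:
carry_out(moves=[[0.25,-0.12,0,0,-1],[0.53,-0.24,0,0,-1],[0.53,-0.24,0,0,-1],[0.53,-0.24,0,0,-1]])

```text
clock: 41.3
eef_pos: [0.4968, -0.4246, 0.1217]
tool_rot: [0.37, 0.929, 0.001, -0.002]
ft_force: [0.7, 0.1, -5.3]
grip_width: 0.0424
```

Emit:
carry_out(moves=[[0.25,-0.12,0,0,-1],[0.53,-0.24,0,0,-1],[0.53,-0.24,0,0,-1],[0.53,-0.24,0,0,-1]])

```text
clock: 41.7
eef_pos: [0.4436, -0.4068, 0.1234]
tool_rot: [0.37, 0.929, 0.0, 0.0]
ft_force: [0.9, -0.6, -4.1]
grip_width: 0.0422
```

Emit:
carry_out(moves=[[0.35,0.15,0,0,-1],[0.7,0.29,0,0,-1],[0.7,0.29,0,0,-1],[0.7,0.29,0,0,-1]])

```text
clock: 42.1
eef_pos: [0.4138, -0.3374, 0.1241]
tool_rot: [0.369, 0.929, -0.0, 0.001]
ft_force: [-0.0, -0.0, -4.7]
grip_width: 0.0425
```

Emit:
carry_out(moves=[[0.35,0.15,0,0,-1],[0.7,0.29,0,0,-1],[0.7,0.29,0,0,-1],[0.7,0.29,0,0,-1]])

```text
clock: 42.5
eef_pos: [0.3833, -0.2692, 0.1246]
tool_rot: [0.369, 0.929, -0.001, 0.002]
ft_force: [0.6, -1.5, -4.8]
grip_width: 0.0424
```

Emit:
carry_out(moves=[[0.35,0.15,0,0,-1],[0.7,0.29,0,0,-1],[0.7,0.29,0,0,-1],[0.7,0.29,0,0,-1]])

```text
clock: 42.9
eef_pos: [0.3527, -0.2004, 0.1248]
tool_rot: [0.369, 0.929, -0.0, 0.002]
ft_force: [1.2, -1.1, -5.1]
grip_width: 0.0424
```

Emit:
carry_out(moves=[[0.32,0.38,0,0,-1],[0.64,0.77,0,0,-1],[0.64,0.77,0,0,-1],[0.64,0.77,0,0,-1]])

```text
clock: 43.3
eef_pos: [0.3596, -0.0994, 0.1247]
tool_rot: [0.368, 0.93, -0.0, 0.002]
ft_force: [1.2, -0.4, -4.6]
grip_width: 0.0424
```

Emit:
carry_out(moves=[[0.32,0.38,0,0,-1],[0.64,0.77,0,0,-1],[0.64,0.77,0,0,-1],[0.64,0.77,0,0,-1]])

```text
clock: 43.7
eef_pos: [0.3653, 0.0006, 0.1243]
tool_rot: [0.369, 0.929, -0.0, 0.001]
ft_force: [0.1, -0.0, -5.2]
grip_width: 0.0423
```

Emit:
carry_out(moves=[[0.32,0.38,0,0,-1],[0.64,0.77,0,0,-1],[0.64,0.77,0,0,-1],[0.64,0.77,0,0,-1]])

```text
clock: 44.1
eef_pos: [0.371, 0.1, 0.1239]
tool_rot: [0.37, 0.929, -0.0, 0.001]
ft_force: [-0.3, 0.0, -5.4]
grip_width: 0.0424
```

Emit:
carry_out(moves=[[0.1,0.4,0,0,-1],[0.17,0.81,0,0,-1],[0.17,0.81,0,0,-1],[0.17,0.81,0,0,-1]])

```text
clock: 44.5
eef_pos: [0.414, 0.1692, 0.1234]
tool_rot: [0.371, 0.929, -0.001, -0.0]
ft_force: [-0.4, -1.2, -5.9]
grip_width: 0.0426
```

Emit:
carry_out(moves=[[0.1,0.4,0,0,-1],[0.17,0.81,0,0,-1],[0.17,0.81,0,0,-1],[0.17,0.81,0,0,-1],[0.17,0.81,0,0,-1],[0.17,0.81,0,0,-1]])

```text
clock: 45.1
eef_pos: [0.4555, 0.2398, 0.1236]
tool_rot: [0.371, 0.929, -0.001, -0.0]
ft_force: [-0.5, 0.6, -5.2]
grip_width: 0.0425
```

```bash
python3 - <<'E'
from h import *
o=bot.get_obs(); print(o['clock'],o['eef_pos'],o['grip_width'],tool(o)[1][:,0])
d=np.array([.457,.2427,.050])-o['eef_pos']; print(tomove(d))
im,m=snap('wrist','w24')
E
```

```text
45.1 [0.455489   0.23975173 0.12363132] 0.04254078316552411 [-7.25221050e-01  6.88516029e-01  3.26471406e-04]
[0.00910079 0.03301808 0.73626197]
```

View pics/w24.png

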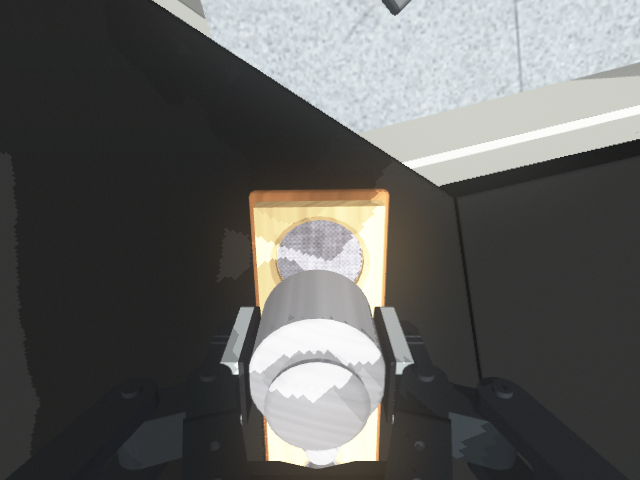

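Emit:
carry_out(moves=[[0.01,0.033,0.2,0,-1],[0.01,0.033,0.4,0,-1],[0.01,0.033,0.55,0,-1],[0.01,0.033,0.6,0,-1],[0.01,0.033,0.6,0,-1],[0.01,0.033,0.6,0,-1]])

```text
clock: 45.75
eef_pos: [0.4582, 0.2448, 0.0646]
tool_rot: [0.37, 0.929, 0.0, 0.0]
ft_force: [0.1, -0.2, -5.1]
grip_width: 0.0424
```

```bash
python3 - <<'E'
from h import *
o=bot.get_obs(); print(o['clock'],o['eef_pos'],o['grip_width'],o['ft_force'])
d=np.array([.457,.2427,.0499])-o['eef_pos']; print(tomove(d))
im,m=snap('wrist','w25')
E
```

```text
45.75 [0.45824867 0.24484446 0.06461618] 0.04240001910781555 [ 0.10865116 -0.23781683 -5.09731231]
[-0.00559537 -0.0243358   0.14713542]
```

View pics/w25.png

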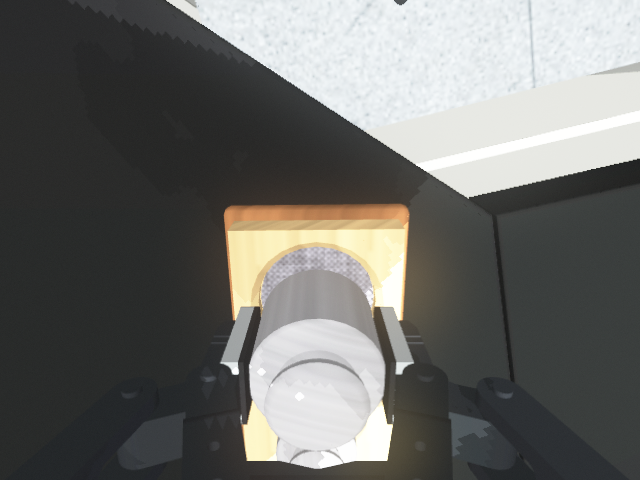

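Emit:
carry_out(moves=[[-0.005,-0.022,0,0,-1],[-0.005,-0.022,0.04,0,-1],[-0.005,-0.022,0.08,0,-1],[-0.005,-0.022,0.11,0,-1],[-0.005,-0.022,0.125,0,-1],[-0.005,-0.022,0.125,0,-1],[-0.005,-0.022,0.125,0,-1]])

```text
clock: 46.5
eef_pos: [0.4566, 0.2429, 0.0512]
tool_rot: [0.37, 0.929, -0.0, -0.0]
ft_force: [0.4, -0.2, -4.8]
grip_width: 0.0423
```

Emit:
carry_out(moves=[[0,0,0.01,0,-1],[0,0,0.015,0,-1],[0,0,0.015,0,-1],[0,0,0.015,0,-1]])

```text
clock: 46.9
eef_pos: [0.4567, 0.2429, 0.0499]
tool_rot: [0.37, 0.929, 0.0, 0.0]
ft_force: [0.8, -0.6, -3.9]
grip_width: 0.0425
```

Emit:
carry_out(moves=[[0,0,0.005,0,-1],[0,0,0.008,0,-1],[0,0,0.008,0,-1]])

```text
clock: 47.2
eef_pos: [0.4567, 0.243, 0.0498]
tool_rot: [0.37, 0.929, 0.0, 0.0]
ft_force: [-3.0, -1.8, 5.4]
grip_width: 0.0424
```

On the floor of the bore at the expected height, so I'm releasing.

Emit:
carry_out(moves=[[0,0,0,0,0.1],[0,0,0,0,0.25],[0,0,0,0,0.5],[0,0,0,0,0.8],[0,0,-0.05,0,1],[0,0,-0.2,0,1],[0,0,-0.6,0,1],[0,0,-1,0,1],[0,0,-1,0,1],[0,0,-1,0,1]])

```text
clock: 48.2
eef_pos: [0.4575, 0.2433, 0.1505]
tool_rot: [0.37, 0.929, 0.001, 0.001]
ft_force: [0.3, -0.3, -0.2]
grip_width: 0.0853
```

Emit:
carry_out(moves=[[0,-0.5,-0.5,0,1],[0,-0.9,-0.9,0,1],[0,-0.9,-0.9,0,1],[0,-0.9,-0.9,0,1],[0,-0.9,-0.9,0,1],[0,-0.9,-0.9,0,1]])

```text
clock: 48.8
eef_pos: [0.3945, 0.1776, 0.2373]
tool_rot: [0.37, 0.929, -0.001, -0.001]
ft_force: [0.1, 0.1, -0.5]
grip_width: 0.0856
```

```bash
python3 - <<'E'
from h import *
o=bot.get_obs(); print(o['clock'],o['eef_pos'])
snap('wrist','w26'); im,m=snap('top','top1'); im0,_=load('top0')
a=cv2.resize(im[180:275,160:320],None,fx=4,fy=4,interpolation=cv2.INTER_CUBIC)
b=cv2.resize(im[190:255,390:490],None,fx=3,fy=3,interpolation=cv2.INTER_CUBIC)
cv2.imwrite('pics/t1.png',a[:,:,::-1])
d=np.abs(im.astype(int)-im0).max(2)
print('vial diff',d[203:222,292:308].max(),d[215:234,411:427].max())
E
```

```text
48.8 [0.39452151 0.17758849 0.23734515]
vial diff 18 16
```

View pics/w26.png

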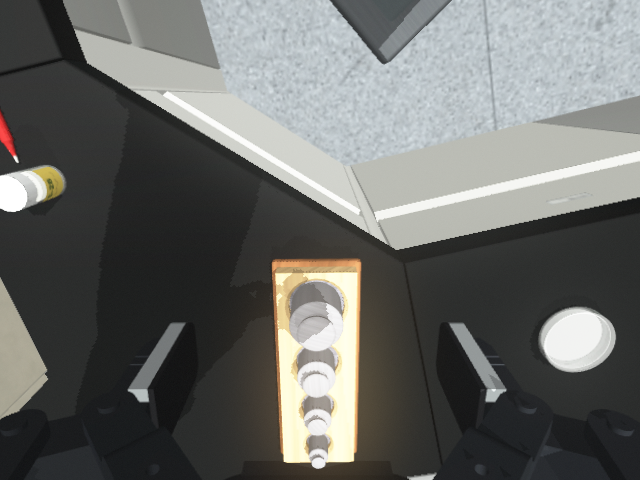

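View pics/top1.png

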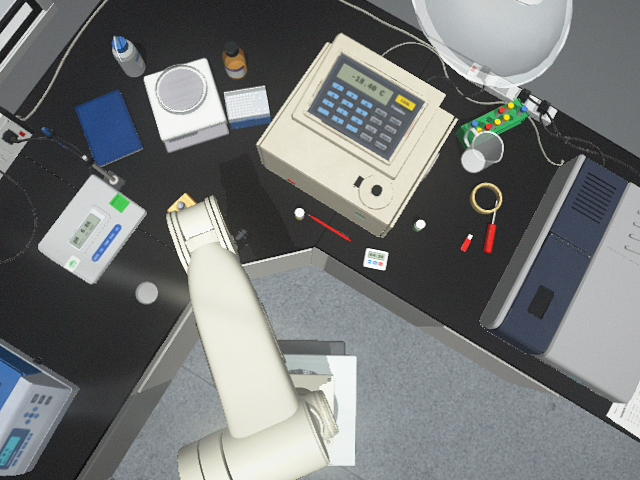

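The wrist view shows all four weights in the row: 500 at (316,328), 200 at (316,378), 100 at (318,420) and 50 at (318,458). The top view shows both vials unchanged. Now a numerical check of seating.

```bash
python3 - <<'E'
from h import *
im,m=load('w26')
S={'500':((.457,.2426),22,41,15.4,55),'200':((.4961,.2847),17,30,11.9,41),'100':((.5303,.3218),13,25,9.1,34),'50':((.5602,.3542),9.5,22.5,6.65,30)}
v=im[:,:,::-1].copy()
for k,(c,r,h,rk,hk) in S.items():
    for rr,hh,col in((r,h,(0,0,255)),(rk,hk,(0,255,0))):
        t=np.linspace(0,6.3,40); P=np.c_[c[0]+rr*1e-3*np.cos(t),c[1]+rr*1e-3*np.sin(t),np.full(40,.016+hh*1e-3)]
        for p in proj(m,P): 
            x,y=np.round(p).astype(int)
            if 0<=x<640 and 0<=y<480: v[y,x]=col
z=cv2.resize(v[255:475,260:375],None,fx=2.7,fy=2.7,interpolation=cv2.INTER_NEAREST)
i2,m2=snap('scene','scene1'); z2=cv2.resize(i2[180:260,200:350,::-1],None,fx=3,fy=3,interpolation=cv2.INTER_CUBIC)
o=np.zeros((594,780,3),np.uint8); o[:z.shape[0],:z.shape[1]]=z; o[:240,320:770]=z2[:,:450]; cv2.imwrite('pics/chk.png',o)
E
```

```text
(no output)
```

View pics/chk.png

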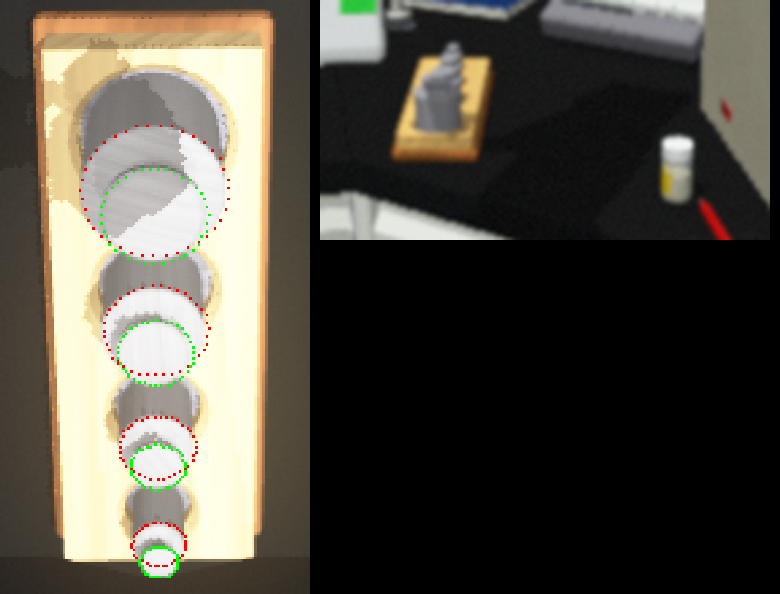

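The predicted outlines for fully seated weights, shoulder and knob, match all four, and the vial is upright. Handing in.

```bash
python3 -c "
from h import *
print(bot.get_obs()['clock'],bot.get_obs()['ft_force']); print(order.job_done())"
```

```text
48.95 [-0.37664023 -0.04451285 -0.06859207]
the job is handed in; nothing more can be done
None
```

All four weights are in their own bores, the 500 g in the largest through to the 50 g in the smallest. I lowered each one until it touched the felt at the expected height and then released it. The job was handed in at 48.95 s of the 141 s allowed, and the system gave no verdict.

**Last checks:**
- **Weights:** in the final wrist picture, the outlines I calculated for fully seated, upright weights match all four, to within about a millimetre or two.
- **Vials:** the before and after pictures from above show no visible change at either vial.
- **Robot:** the gripper is clear of everything and the wrist force is close to zero.

**Problem during the job:** the 50 g touched the rim of its bore with about 7 N on the first try because the arm was about 2 mm off. I lifted it, moved it over and set it down cleanly.

**Measurements that disagreed:** the top camera put the two largest bores about 2 to 3 mm away from where the wrist camera did. I used the wrist camera's positions, and every weight then went in freely. Just before gripping, the 500 g's knob looked about 2 mm off the prediction. I kept the position from the earlier fits, and it seated without trouble.

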